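Stock the shoe-polish dispenser and bring out the first tin

TASK

Stock the shoe-polish dispenser: draw its slide back until the slide's hole stands over the hole in the base, then load the square tin first and all the round tins after it, flat, one by one through the top. Push the slide fully forward so that the square tin comes out onto the landing, draw it back so that the round tins drop down and the holes line up again, and pass the thumbscrew down through both holes until its head sits on the slide. The square tin ends lying flat on the middle of the cork mat, the round tins in the dispenser; leave the brush, spray can and shoe tree where they are.

Things in the scene. Friction and masses are not known exactly. Their poses are not given: they have to be found in the camera images.
- dispenser: white gravity-feed tin dispenser on a fixed wooden base plate 90 (x) by 380 mm (y), 20 mm thick, y from -230 to +150 mm. Origin on the counter under the centre of its upright magazine; z up, +y is the way tins come out (roughly the robot's left, +-0.2 rad). Magazine: inside 70 x 70 mm, floor at z = 20 mm, rim at z = 150 mm; walls 4 mm; it holds five tins stacked flat
- mouth (a point): centre of the magazine's rim, 150 mm above the counter. Above it flared lips reach z = 161 mm and open to about 80 mm. The walls facing the dispenser's +x and -x are only corner strips: each leaves a slot 40 mm wide, open from floor to rim, where fingers closing along the dispenser's x can go down with the tin
- landing (a point): on the landing where a dispensed tin ends up, 98 mm from the magazine's centre along the dispenser's +y, 20 mm above the counter. The landing has a 12 mm high lip at its end and none at its sides. The tin gets there through a gate 27 mm high at the foot of the magazine's front wall, so only the lowest tin passes
- base_hole (a point): centre of the top edge of the 15 mm through hole in the base plate, at y = -150 mm of the dispenser, 20 mm above the counter
- slide (a joint): position (m) of the aluminium slide, a bar 50 mm wide and 12 mm high lying on the base plate, moving along the dispenser's y. 0: its hole is over the base hole and it is just clear of the magazine. Grows as it is pushed forward (+y) through the magazine to its stop at 0.105; can be drawn back past the hole to -0.02. Needs about 2 N, stays where left. Starts part way in, blocking the magazine
- slide_handle (a point): centre of the top of the slide's black square handle post, 22 x 22 mm and 45 mm tall above the slide (its top is 77 mm above the counter), sides parallel to the dispenser's x and y; 208 mm behind (-y) the magazine's centre when the slide reads 0
- slide_hole (a point): centre of the top edge of the 15 mm through hole in the slide, 58 mm ahead (+y) of the handle, 32 mm above the counter
- square_tin: square flat metal polish tin, 62 x 62 mm, 24 mm high, 0.11 kg; origin at the centre of its underside, x and y along its sides
- thumbscrew: steel thumbscrew, smooth shank 11 mm thick and 31 mm long with a chamfered tip, round knurled head 26 mm across and 30 mm tall; origin at the tip of the shank, z along it to the head. It stands upright in a 16 mm hole of its stand, 30 mm deep (the tip rests on its bottom, 4 mm above the counter). Passed down through slide and base, the head rests on the slide and the tip is 1 mm above the counter
- screw_head (a point): centre of the top of the thumbscrew's head, 61 mm from its tip
- screw_stand: fixed dark wooden block 60 x 60 x 34 mm in which the thumbscrew stands; origin under its centre
- mat: cork mat 130 x 130 mm, 4 mm thick, fixed; origin at the centre of its underside
- shoe_brush: bystander: shoe brush 55 x 160 mm, 40 mm high; origin under its centre
- spray_can: bystander: upright grey can, 52 mm across, 170 mm tall; origin under its centre
- shoe_tree: bystander: wooden shoe tree, about 70 x 230 mm, 50 mm high; origin under its middle
- round_tin1: round flat metal polish tin, 64 mm across, 24 mm high, 0.1 kg; origin at the centre of its underside; some of the round tins may be absent
- round_tin2: round flat metal polish tin, 64 mm across, 24 mm high, 0.1 kg; origin at the centre of its underside; some of the round tins may be absent
- round_tin3: round flat metal polish tin, 64 mm across, 24 mm high, 0.1 kg; origin at the centre of its underside; some of the round tins may be absent
- round_tin4: round flat metal polish tin, 64 mm across, 24 mm high, 0.1 kg; origin at the centre of its underside; some of the round tins may be absent
Mind the look-alikes: they are no part of the job. Of the things that look like the mat, take the one that is farthest from the robot's base at the start.

How it is judged:
On the way, in this order (a step that is already met when the one before it is completed fails the run):
1. the square tin lies flat on the floor of the magazine (horizontal distance between square_tin and mouth below 0.012 m and angle between square_tin's own z axis and vertical below 0.12 rad and z of square_tin in the frame of dispenser between 0.015 and 0.025 m), for 0.2 s.
2. all the round tins lie flat in the magazine, on top of the square tin (all of step 1 and horizontal distance between each of round_tin1, round_tin2, round_tin3, round_tin4 and mouth below 0.012 m and angle between each of round_tin1, round_tin2, round_tin3, round_tin4's own z axis and vertical below 0.12 rad and z of round_tin1 in the frame of dispenser between 0.036 and 0.12 m and z of round_tin2 in the frame of dispenser between 0.036 and 0.12 m and z of round_tin3 in the frame of dispenser between 0.036 and 0.12 m and z of round_tin4 in the frame of dispenser between 0.036 and 0.12 m), for 0.2 s.
3. the slide is pushed forward (beyond 90 mm) and the square tin has come out onto the landing, the round tins still in the magazine (value of joint slide above 0.09 m and y of square_tin in the frame of dispenser above 0.075 m and z of square_tin in the frame of dispenser below 0.03 m and x of square_tin in the frame of dispenser between -0.03 and 0.03 m and y of each of round_tin1, round_tin2, round_tin3, round_tin4 in the frame of dispenser below 0.02 m), for 0.1 s.
At the end, for the whole second after the job is handed in: all present round tins flat in the magazine, the lowest on its floor; slide at 0 within 6 mm; thumbscrew through slide and base, tip at most 4 mm above the counter; square tin flat on the mat, centre within 45 mm of the mat's centre along each side; all at rest (horizontal distance between each of round_tin1, round_tin2, round_tin3, round_tin4 and mouth below 0.012 m and angle between each of round_tin1, round_tin2, round_tin3, round_tin4's own z axis and vertical below 0.12 rad and z of each of round_tin1, round_tin2, round_tin3, round_tin4 in the frame of dispenser below 0.098 m and z of any of round_tin1, round_tin2, round_tin3, round_tin4 in the frame of dispenser below 0.026 m and value of joint slide between -0.006 and 0.006 m and horizontal distance between thumbscrew and base_hole below 0.006 m and z of thumbscrew in the frame of dispenser below 0.004 m and angle between thumbscrew's own z axis and vertical below 0.2 rad and linear speed of each of thumbscrew, square_tin, round_tin1, round_tin2, round_tin3, round_tin4 below 0.02 m/s and x of square_tin in the frame of mat between -0.045 and 0.045 m and y of square_tin in the frame of mat between -0.045 and 0.045 m and z of square_tin in the frame of mat between 0 and 0.008 m and angle between square_tin's own z axis and vertical below 0.08 rad); the robot touches nothing.
It fails at once if the shoe brush is moved more than 40 mm (distance of shoe_brush from where it was at the start of the episode above 0.04 m).
It fails at once if the spray can is moved more than 40 mm (distance of spray_can from where it was at the start of the episode above 0.04 m).
It fails at once if the shoe tree is moved more than 40 mm (distance of shoe_tree from where it was at the start of the episode above 0.04 m).
Of round_tin1, round_tin2, round_tin3, round_tin4 only 2 to 4 are there at a start; the rules pass over those that are not, and their reading is None.
At some moment in a run one of round_tin1, round_tin2, round_tin3, round_tin4 may be knocked a few centimetres aside while the robot is not near it.
It also fails if it takes over 208 s, if anything falls off the work surface, if the arm or the gripper's body presses on something with over 40 N, if the wrist force passes 120 N, or if a joint passes its speed limit or range.

ROBOT

A 7-joint arm with a two-finger parallel gripper is mounted at the origin on the work surface. World frame = base frame: x ahead of the robot, y to its left, z up, the work surface at z = 0. Lengths are in m, angles in rad, forces in N, time in s.
With the tool pointing down it reaches from about 0.425 to 0.95 m from the base axis. Payload 4.7 kg.
Tool frame: the origin (TCP) lies on the centre line of the jaws, within the pads' length; the fingertips stand bot.tips_ahead ahead of it and the grasp point (between the pads) is the TCP (bot.tips_ahead is the distance from the TCP to the fingertips, in m); z points along the fingers, y is the direction in which the jaws open and shut (so a half turn about z gives the same grasp; the last joint's range is limited). The gripper opens to 87 mm and grips with 3 to 60 N. Pads are 19 mm wide; open, the fingers measure 117 mm over their backs; the gripper's body (75 mm by 190 mm) begins 51 mm behind the grasp point.
Start: joints at [-0.029, 0.469, -0.049, 1.532, 0.024, 1.141, -0.082], TCP at [0.675, 0, 0.242] pointing down, gripper open.
Joint ranges: [-2.59, 2.59], [-0.33, 1.99], [-1.39, 1.29], [0.1, 2.45], [-1.04, 4.18], [0.21, 1.99], [-2.66, 2.66]. Speed limits (rad/s): [2.57, 2.57, 3.14, 3.14, 3.14, 3.14, 3.14].

INTERFACE

Orientations are given as [roll, pitch, yaw] about the fixed x, y, z axes, in that order (R = Rz(yaw) Ry(pitch) Rx(roll)).
In Python, from plant import bot gives the robot as it stands.
- The arm moves only by the shell command python3 -m jog 'ROWS' [FORCE]. ROWS is text: rows parted by semicolons, each of 7 numbers parted by spaces: the turn, a rotation vector about the tool's x, y, z in degrees, then the shift along the tool's x, y, z in cm, then the opening, from -1 (shut) to 1 (fully open). In form: rx ry rz x y z claw; .... A call has 1 to 20 rows; each row is the pose to reach, as a shift and turn from the pose commanded when the call began, along the tool's axes at that moment; what a row does not reach only later rows make up. A row lasts 1/10 s, in which the tool goes at most 50 mm and 8.59 degrees, less where a joint would pass 70% of its speed; a pose out of reach is approached as far as the arm can. A call with a gripper value outside its range is refused whole. The fingers move at their own pace and stop on an object; FORCE is the grip in N (left out, the last holds). Time passes only in rows, so rows that repeat a pose let the fingers close. It gives the time, the measured TCP pose, the force and the opening at its end, in the units of the state.
- bot.observe(): the state, without advancing time (a new reading comes with each control period).
- bot.snapshot(name): name is "scene" or "side" or "wrist"; returns (picture, depth): 480x640x3 uint8, red, green, blue; 480x640 float32, m along the optical axis (not along the pixel's ray), 0 where there is no reading.
- bot.get_calibration(name): a dict with "mtx" (3x3 intrinsics, pixels), "cam_to_world" (4x4, takes a point from camera to world coordinates); the wrist camera has in their place "tool_from_camera" (4x4, takes a point from camera to tool coordinates, whose origin is the TCP and whose axes are the flange's). Camera axes: x right, y down, z forward; pixel columns grow to the right and rows downward; lengths in m; the calibration is good to about 2 mm. The wrist camera is an equidistant fisheye: a pixel r from the principal point sees the ray r / f radians off the axis. A picture is of the moment at which its call begins: read the wrist's pose just before it. get_calibration takes no time and is no camera call.
- bot.close_job(): hands the job in, once; it reports no verdict.
The state is a dict: "time": time; "joint_positions": joint angles; "joint_vel": joint speeds; "tau": joint torques, N m; "tcp_pos": TCP position; "eef_rot": TCP orientation; "wrist_force": force on the tool from outside, world axes, zero at the start; "moment": the same for the moment, N m; "width": finger opening in m.
Only numpy, scipy, OpenCV 4.12 (cv2) and the standard library are available. Lean on these libraries where they do the work, as an engineer would, in place of code of your own. Each camera call takes 0.05 s, during which the arm holds its last target.

## Working session

There is one attempt and no reset: what is moved stays moved. The work goes in short steps, Python scripts to look and compute and a shell command to move; the robot and the scene stay as the last step left them, time stands still between calls to the robot, and variables do not carry over. Pictures are saved under pics/ and viewed, and the job is handed in when it is done.

```bash
ls; mkdir -p pics
python3 - <<'E'
from plant import bot
import cv2,numpy as np
print(bot.observe(), bot.tips_ahead)
for n in ("scene","side","wrist"):
    c=bot.get_calibration(n); print(n,c)
    p,d=bot.snapshot(n); cv2.imwrite(f"pics/{n}0.png",p[:,:,::-1]); np.save(f"pics/{n}0.npy",d)
E
```

```text
pics
{'time': 0.0, 'joint_positions': array([-0.02887026,  0.46941602, -0.04859907,  1.53371936,  0.02412772,
        1.14099487, -0.08230395]), 'joint_vel': array([ 9.89858406e-05,  4.66855294e-06,  2.56387762e-04, -1.59004550e-03,
        3.38050694e-03, -5.42981806e-04, -1.46757084e-03]), 'tau': array([ 8.49551179e-05, -5.07972229e+01, -8.03461717e-02, -2.36155879e+01,
       -6.12773141e-02,  3.78107757e-02,  1.50727069e-04]), 'tcp_pos': array([ 6.74423918e-01, -1.42541425e-05,  2.40505793e-01]), 'eef_rot': array([-3.13964411e+00,  9.61050924e-05,  1.57081018e+00]), 'wrist_force': array([-0.17582724,  0.18584632, -0.2816099 ]), 'moment': array([-0.03682314,  0.02450032, -0.00197091]), 'width': 0.08669553600611109} 0.019
scene {'mtx': array([[491.17177098,   0.        , 319.84205099],
       [  0.        , 491.17177098, 232.22445923],
       [  0.        ,   0.        ,   1.        ]]), 'cam_to_world': array([[ 0.63159152,  0.41473744, -0.6550458 ,  1.34316378],
       [ 0.77499484, -0.31397382,  0.5484555 , -0.66759535],
       [ 0.0217978 , -0.85405696, -0.51972258,  0.75351951]
[... 325 characters left out ...]
3698, -0.41400778,  0.67759262, -0.79254704],
       [-0.00537669, -0.85115933, -0.52487988,  0.74689039],
       [ 0.        ,  0.        ,  0.        ,  1.        ]])}
wrist {'mtx': array([[371.64829954,   0.        , 318.61397933],
       [  0.        , 371.64829954, 241.46726288],
       [  0.        ,   0.        ,   1.        ]]), 'tool_from_camera': array([[-6.74262524e-06, -9.65170129e-01, -2.61623053e-01,
         7.16989079e-02],
       [ 9.99999853e-01,  1.35535501e-04, -5.25784865e-04,
        -5.68277233e-04],
       [ 5.42931057e-04, -2.61623017e-01,  9.65169986e-01,
        -1.41785350e-01],
       [ 0.00000000e+00,  0.00000000e+00,  0.00000000e+00,
         1.00000000e+00]])}
```

View pics/scene0.png

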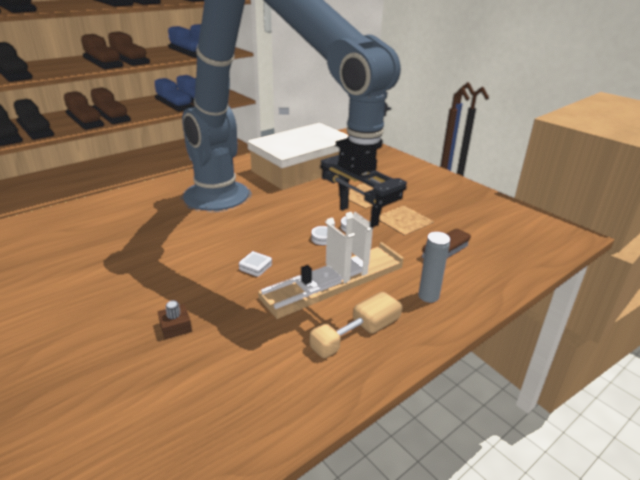

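View pics/side0.png

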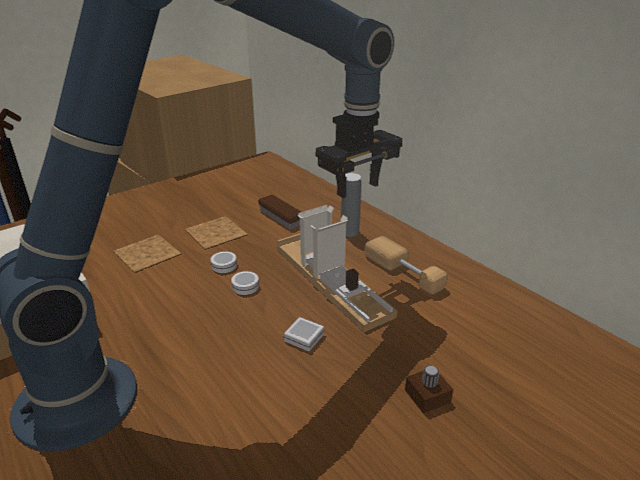

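View pics/wrist0.png

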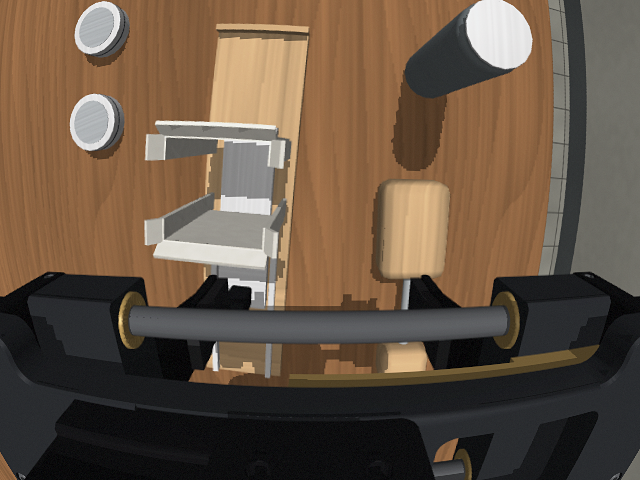

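Side picture: square tin (303,333), round tins (223,262) and (245,283). Mats are at (148,253) and (216,233), the thumbscrew at (430,377), and the slide handle at (351,279). Next I'll measure these.

```bash
cat > h.py <<'E'
import numpy as np,cv2
from plant import bot
from scipy.spatial.transform import Rotation as Rn
def cloud(n,d,st=None):
    c=bot.get_calibration(n);K=c["mtx"];v,u=np.mgrid[:480,:640]
    x=(u-K[0,2])/K[0,0];y=(v-K[1,2])/K[1,1]
    if n!="wrist":
        P=np.stack([x*d,y*d,d],-1);T=c["cam_to_world"]
    else:
        th=np.hypot(x,y);s=np.tan(np.minimum(th,1.5))/np.maximum(th,1e-9)
        P=np.stack([x*s*d,y*s*d,d],-1)
        W=np.eye(4);W[:3,:3]=Rn.from_euler('xyz',st["eef_rot"]).as_matrix();W[:3,3]=st["tcp_pos"]
        T=W@c["tool_from_camera"]
    Q=P@T[:3,:3].T+T[:3,3]; Q[d<=0]=np.nan
    return Q
def snap(n,tag=None):
    st=bot.observe();p,d=bot.snapshot(n)
    if tag: cv2.imwrite(f"pics/{tag}.png",p[:,:,::-1])
    return p,cloud(n,d,st)
def top(p,Q,x0,x1,y0,y1,res=0.001,zr=(-.02,.4)):
    """top-down map: rows = world x downwards from x1, cols = y from y1 down (left = +y)"""
    H=int((x1-x0)/res);W=int((y1-y0)/res);Z=np.full((H,W),-1.);C=np.zeros((H,W,3),np.uint8)
    q=Q.reshape(-1,3);c=p.reshape(-1,3)
    m=np.isfinite(q).all(1)&(q[:,2]>zr[0])&(q[:,2]<zr[1]);q=q[m];c=c[m]
    r=((x1-q[:,0])/res).astype(int);k=((y1-q[:,1])/res).astype(int)
    m=(r>=0)&(r<H)&(k>=0)&(k<W);q,c,r,k=q[m],c[m],r[m],k[m]
    o=np.argsort(q[:,2]);Z[r[o],k[o]]=q[o,2];C[r[o],k[o]]=c[o]
    return Z,C
E
python3 - <<'E'
from h import *
for n in("scene","side"):
    p=cv2.imread(f"pics/{n}0.png")[:,:,::-1];Q=cloud(n,np.load(f"pics/{n}0.npy"))
    pts={"side":dict(sq=(303,330),r1=(223,258),r2=(245,279),matA=(148,253),matB=(216,233),handle=(351,270),screw=(431,370),stand=(420,388),brush=(280,207),can=(353,177),tree=(385,250)),
     "scene":dict(sq=(256,261),handle=(306,267),screw=(172,304),r=(320,233))}[n]
    for k,(u,v) in pts.items(): print(n,k,np.round(Q[v,u],3))
    Z,C=top(p,Q,.3,1.0,-.4,.4)
    cv2.imwrite(f"pics/top_{n}.png",C[:,:,::-1])
E
```

```text
scene sq [ 0.434 -0.12   0.023]
scene handle [ 0.595 -0.081  0.078]
scene screw [ 0.514 -0.383  0.065]
scene r [0.43  0.098 0.026]
side sq [ 0.425 -0.12   0.022]
side r1 [0.428 0.22  0.021]
side r2 [0.423 0.105 0.024]
side matA [ 0.299  0.392 -0.   ]
side matB [ 0.489  0.374 -0.001]
side handle [ 0.595 -0.073  0.074]
side screw [ 0.514 -0.383  0.064]
side stand [ 0.491 -0.382  0.032]
side brush [0.679 0.334 0.036]
side can [0.786 0.144 0.169]
side tree [ 0.748 -0.027  0.044]
```

View pics/top_side.png

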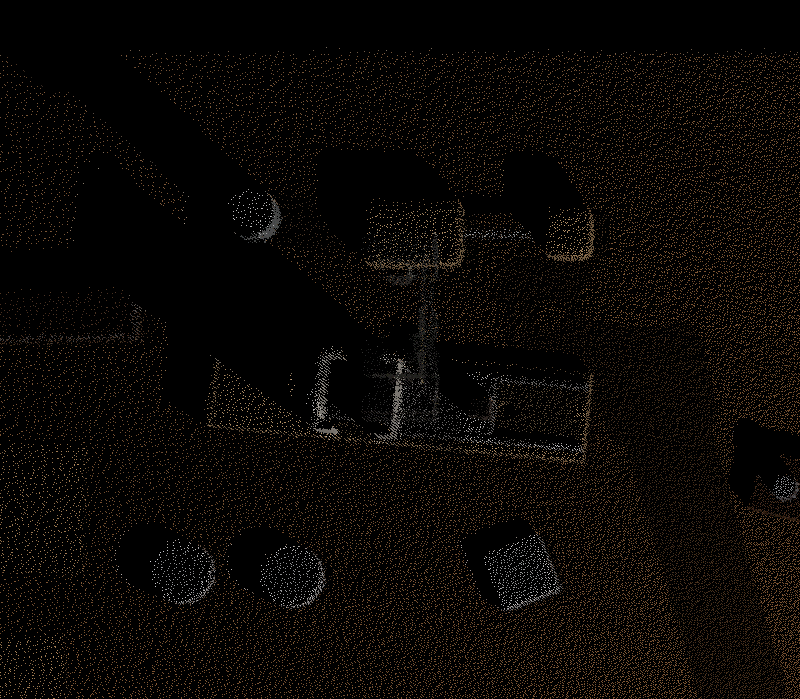

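Side top-down map: dispenser base spans columns 205–590, and its yaw is about -0.09 rad. Tins are at (183,570), (290,575) and square (522,570). Mat B at (0.49,0.37) has radius 0.61 against 0.49 for mat A, so B is the farthest. Next I'll confirm that in a crop and fit the poses.

Run:
```python
from h import *
allq=[]
for n in("scene","side"):
    p=cv2.imread(f"pics/{n}0.png")[:,:,::-1].astype(int);Q=cloud(n,np.load(f"pics/{n}0.npy"))
    q=Q.reshape(-1,3);c=p.reshape(-1,3);q0=q
    def sel(x0,x1,y0,y1,z0,z1): return (q[:,0]>x0)&(q[:,0]<x1)&(q[:,1]>y0)&(q[:,1]<y1)&(q[:,2]>z0)&(q[:,2]<z1)
    table=sel(.4,.5,-.3,-.2,-.02,.02); print(n,"table z",np.median(q[table,2]))
    m=sel(.5,.72,-.25,.25,.013,.03); b=q[m]; allq.append(b)
    m=sel(.5,.72,-.2,-.0,.068,.084);print("handle",m.sum(), cv2.minAreaRect(np.float32(q[m,:2])), np.median(q[m,2]))
    for nm,r in dict(sq=(.38,.5,-.2,-.05),r1=(.37,.49,.16,.28),r2=(.37,.49,.04,.16)).items():
        m=sel(*r,.018,.03)
        if m.sum()>50: print(nm,m.sum(),cv2.minAreaRect(np.float32(q[m,:2])),"circ",cv2.minEnclosingCircle(np.float32(q[m,:2])),np.median(q[m,2]))
    m=sel(.45,.58,-.43,-.33,.056,.075);print("screw",m.sum(),cv2.minEnclosingCircle(np.float32(q[m,:2])),np.median(q[m,2]))
    m=sel(.45,.58,-.45,-.3,.028,.040);print("stand",m.sum(),cv2.minAreaRect(np.float32(q[m,:2])))
    # mat by colour
    hsv=cv2.cvtColor(np.uint8(p),cv2.COLOR_RGB2HSV)
    m=sel(.2,.62,.27,.5,-.01,.012)
    print("hsv",hsv[233,216] if n=="side" else hsv[219,405])
    mm=m&((np.abs(hsv[...,0].reshape(-1).astype(int)-(16))<4))&(hsv[...,2].reshape(-1)>165)
    im=mm.reshape(480,640).astype(np.uint8); im=cv2.morphologyEx(im,cv2.MORPH_OPEN,np.ones((3,3)))
    k,l,s,ce=cv2.connectedComponentsWithStats(im)
    for i in range(1,k):
        if s[i,4]>300: print("mat",ce[i],s[i,4],cv2.minAreaRect(np.float32(Q[l==i][:,:2])),np.median(Q[l==i][:,2]))
b=np.vstack(allq);np.save("pics/b.npy",b)
print(cv2.minAreaRect(np.float32(b[:,:2])))
p=cv2.imread("pics/side0.png");cv2.imwrite("pics/crop.png",cv2.resize(p[190:350,90:370],None,fx=2.8,fy=2.8))
```

```text
scene table z 9.984138061991388e-05
handle 111 ((0.6101239323616028, -0.045205552130937576), (0.10568415373563766, 0.027359478175640106), 67.82198333740234) 0.07557792023290899
sq 372 ((0.42962735891342163, -0.12188422679901123), (0.06533359736204147, 0.06442807614803314), 22.5057315826416) circ ((0.43028193712234497, -0.12246042490005493), 0.043176691979169846) 0.023881174796066662
r2 176 ((0.42255619168281555, 0.09820190817117691), (0.042893145233392715, 0.06496235728263855), 50.18572998046875) circ ((0.425202876329422, 0.1041279062628746), 0.034374549984931946) 0.024605488526362573
screw 117 ((0.514255702495575, -0.3836892247200012), 0.015414061956107616) 0.06446377557352723
stand 450 ((0.5144849419593811, -0.38529640436172485), (0.06009702384471893, 0.06552839279174805), 77.261474609375)
hsv [ 16 114 221]
mat [358.02743142 204.66334165] 401 ((0.3346666097640991, 0.336093544960022), (0.07193996012210846, 0.18976078927516937), 43.88512420654297) 0.0023962202480523054
mat [411.61630585 222.72593275] 2171 ((0.508725106716156, 0.38497039675712585), (0.22206416726112366, 0.229929566383
[... 486 characters left out ...]
06237250193953514, 0.06314440071582794), 49.069759368896484) circ ((0.42806801199913025, 0.21795888245105743), 0.03345020115375519) 0.022447794784552944
r2 364 ((0.4238263666629791, 0.10826046764850616), (0.06438395380973816, 0.062352582812309265), 15.825681686401367) circ ((0.4231081008911133, 0.10768622905015945), 0.035026878118515015) 0.022535365448411226
screw 166 ((0.5125095844268799, -0.38655054569244385), 0.014836756512522697) 0.06398564166923754
stand 690 ((0.5128622651100159, -0.38507136702537537), (0.06253807991743088, 0.06251110881567001), 76.25979614257812)
hsv [ 16 129 156]
((0.6016547083854675, 0.0016689002513885498), (0.3877801299095154, 0.09873732179403305), 84.0264663696289)
```

View pics/crop.png

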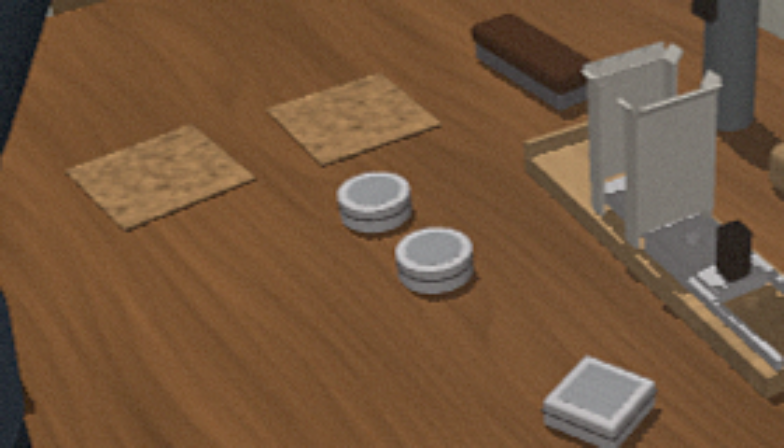

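Enlarged crop: the two mats look alike at (160,175) and (352,118). The right/back one is mat B, 0.61 m from the base, so it is the target. Next I'll fit the dispenser from the wrist cloud.

Run:
```python
from h import *
p,Q=snap("wrist");Z,C=top(p,Q,.36,.96,-.25,.4,0.001)
C=cv2.dilate(C,np.ones((2,2)))
cv2.imwrite("pics/topw.png",C[:,:,::-1])
Zm=np.zeros(Z.shape+(3,),np.uint8);Zm[...,1]=np.clip(Z*1500,0,255)
q=Q.reshape(-1,3)
for nm,r in dict(r1=(.37,.49,.16,.28),r2=(.37,.49,.04,.16)).items():
    m=(q[:,0]>r[0])&(q[:,0]<r[1])&(q[:,1]>r[2])&(q[:,1]<r[3])&(q[:,2]>.018)&(q[:,2]<.03)
    print(nm,m.sum(),cv2.minEnclosingCircle(np.float32(q[m,:2])),np.median(q[m,2]))
np.save("pics/qw.npy",Q)
```

```text
r1 1907 ((0.42868301272392273, 0.21791087090969086), 0.03295523300766945) 0.022943330543493623
r2 2079 ((0.42514076828956604, 0.10948728770017624), 0.03271487355232239) 0.02303892646841027
```

View pics/topw.png

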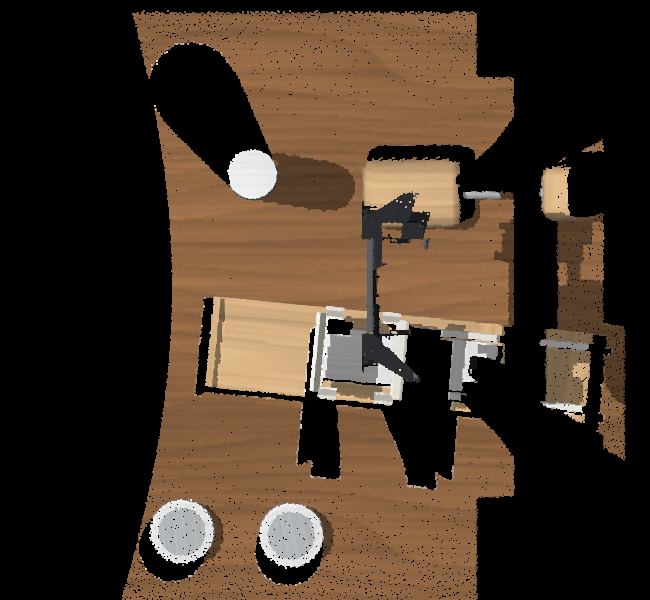

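Run:
```python
from h import *
Q=np.load("pics/qw.npy");q=Q.reshape(-1,3);q=q[np.isfinite(q).all(1)]
def reg(z0,z1):return q[(q[:,0]>.53)&(q[:,0]<.68)&(q[:,1]>-.03)&(q[:,1]<.12)&(q[:,2]>z0)&(q[:,2]<z1)]
for z0,z1 in((.14,.17),(.155,.17),(.1,.15)):
    m=reg(z0,z1);print(z0,len(m),m[:,2].max(),cv2.minAreaRect(np.float32(m[:,:2])))
b=q[(q[:,0]>.53)&(q[:,0]<.70)&(q[:,1]>.085)&(q[:,1]<.23)&(q[:,2]>.014)&(q[:,2]<.025)]
print("landing z",np.median(b[:,2]))
# edges of landing: per-y slice min/max x
ys=np.arange(.09,.19,.005);lo=[];hi=[]
for y in ys:
    s=b[np.abs(b[:,1]-y)<.0025,0];lo.append(np.percentile(s,1));hi.append(np.percentile(s,99))
print("lo",np.polyfit(ys,lo,1),"hi",np.polyfit(ys,hi,1))
e=q[(q[:,0]>.58)&(q[:,0]<.65)&(q[:,1]>.085)&(q[:,1]<.23)&(q[:,2]>.026)&(q[:,2]<.036)]
print("lip",cv2.minAreaRect(np.float32(e[:,:2])),np.median(e[:,2]))
```

```text
0.14 6531 0.16119704622261152 ((0.6042757630348206, 0.04116538539528847), (0.09194454550743103, 0.0923447534441948), 84.38755798339844)
0.155 2993 0.16119704622261152 ((0.6042757630348206, 0.04116538539528847), (0.09194454550743103, 0.0923447534441948), 84.38755798339844)
0.1 3641 0.1499996780762277 ((0.6044142842292786, 0.0406629741191864), (0.07844048738479614, 0.0790189653635025), 84.54680633544922)
landing z 0.018657191591627487
lo [-0.04954549  0.57902519] hi [0.09233491 0.64561773]
lip ((0.6096903085708618, 0.14003250002861023), (0.10322535783052444, 0.0698058009147644), 83.82102966308594) 0.030350939716356273
```

Dispenser fit: mouth (0.604,0.041), yaw -5.55°. The rim outline is 78–79 mm and the lips are at z = 0.161, all consistent with the spec. I'll move behind the slide handle with the tool aligned to the dispenser.

```bash
python3 -m jog '0 0 5.55 -14.8 -8.85 0 1;0 0 5.55 -14.8 -8.85 0 1;0 0 5.55 -14.8 -8.85 0 1;0 0 5.55 -14.8 -8.85 0 1;0 0 5.55 -14.8 -8.85 0 1;0 0 5.55 -14.8 -8.85 0 1'
cat >> h.py <<'E'
M=np.array([.6043,.0410]);YAW=np.deg2rad(-5.55)
ex=np.array([np.cos(YAW),np.sin(YAW)]);ey=np.array([-np.sin(YAW),np.cos(YAW)])
def disp(P):
    P=np.asarray(P);d=P[...,:2]-M
    return np.stack([d@ex,d@ey,P[...,2]],-1)
def pose():
    st=bot.observe();print("t",round(st["time"],2),"disp",disp(st["tcp_pos"]).round(4),"world",st["tcp_pos"].round(4),"rpy",np.rad2deg(st["eef_rot"]).round(2),"w",round(st["width"],4),"F",st["wrist_force"].round(1))
    return st
def go(target,yaw=None):
    """tool-axis shift (cm) and turn about tool z (deg) from measured pose to world target, tool-down yaw(deg)"""
    st=bot.observe();R=Rn.from_euler('xyz',st["eef_rot"]).as_matrix()
    s=R.T@(np.asarray(target)-st["tcp_pos"])*100
    dz=0 if yaw is None else -((yaw-np.rad2deg(st["eef_rot"][2])+180)%360-180)
    print("rz %.1f shift cm"%dz,s.round(2))
def dw(x,y,z): return np.r_[M+x*ex+y*ey,z]
E
python3 - <<'E'
from h import *
pose();p,Q=snap("wrist","w1");D=disp(Q).reshape(-1,3);D=D[np.isfinite(D).all(1)]
m=(np.abs(D[:,0])<.03)&(D[:,1]<-.06)&(D[:,1]>-.2)&(D[:,2]>.070)&(D[:,2]<.083)
print(m.sum(),cv2.minAreaRect(np.float32(D[m,:2])),np.median(D[m,2]))
p,Q=snap("side","s1")
E
```

```text
time: 0.8
tcp_pos: [0.5866, -0.1478, 0.2416]
eef_rot: [3.141, -0.001, 1.473]
wrist_force: [0.8, 1.6, -0.8]
width: 0.0869
t 0.8 disp [ 0.0006 -0.1897  0.2416] world [ 0.5866 -0.1478  0.2416] rpy [ 1.7998e+02 -4.0000e-02  8.4410e+01] w 0.0869 F [ 0.8  1.6 -0.8]
710 ((0.00032073259353637695, -0.12203461676836014), (0.02183367870748043, 0.021626152098178864), 89.86134338378906) 0.07527976052647176
```

View pics/w1.png

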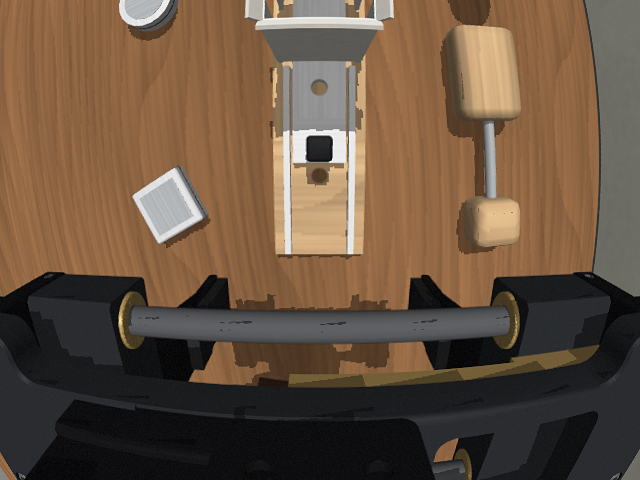

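The handle top (319,148) measures 22 mm square at y' = -0.122, so the slide reads about 0.086. I'll grip it and draw it back 86 mm.

```bash
python3 -m jog '0 0 0 5 0 5 1;0 0 0 6.8 0 10 1;0 0 0 6.8 0 15 1;0 0 0 6.8 0 17.7 1;0 0 0 6.8 0 17.7 1;0 0 0 6.8 0 17.7 -1;0 0 0 6.8 0 17.7 -1;0 0 0 6.8 0 17.7 -1;0 0 0 6.8 0 17.7 -1;0 0 0 6.8 0 17.7 -1;0 0 0 6.8 0 17.7 -1;0 0 0 6.8 0 17.7 -1' 20; python3 -c "
from h import *
pose()"
```

```text
time: 2.1
tcp_pos: [0.5932, -0.0803, 0.0648]
eef_rot: [3.141, -0.0, 1.474]
wrist_force: [-0.1, 0.2, -0.7]
width: 0.0391
t 2.1 disp [ 0.0006 -0.1218  0.0648] world [ 0.5932 -0.0803  0.0648] rpy [179.97  -0.    84.45] w 0.0391 F [-0.1  0.2 -0.7]
```

```bash
python3 -m jog '0 0 0 0 0 0 -1;0 0 0 0 0 0 -1;0 0 0 0 0 0 -1;0 0 0 0 0 0 -1;0 0 0 -1.5 0 0 -1;0 0 0 -3 0 0 -1;0 0 0 -4.5 0 0 -1;0 0 0 -6 0 0 -1;0 0 0 -7.5 0 0 -1;0 0 0 -8.6 0 0 -1;0 0 0 -8.6 0 0 -1;0 0 0 -8.6 0 0 -1;0 0 0 -8.6 0 0 -1' 20
python3 - <<'E'
from h import *
pose();p,Q=snap("wrist","w2")
p,Q=snap("side","s2");D=disp(Q).reshape(-1,3);D=D[np.isfinite(D).all(1)]
cv2.imwrite("pics/s2c.png",cv2.resize(p[220:360,240:440,::-1],None,fx=4,fy=4))
E
```

```text
time: 3.4
tcp_pos: [0.5849, -0.1682, 0.0645]
eef_rot: [3.14, 0.002, 1.473]
wrist_force: [4.5, -2.0, -4.7]
width: 0.0218
t 3.4 disp [ 0.0009 -0.2101  0.0645] world [ 0.5849 -0.1682  0.0645] rpy [1.7994e+02 1.4000e-01 8.4390e+01] w 0.0218 F [ 4.5 -2.  -4.7]
```

View pics/w2.png

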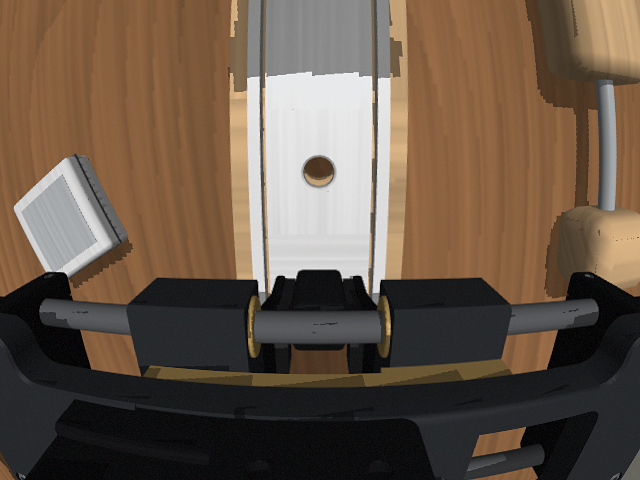

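Run:
```python
from h import *
p=cv2.imread("pics/w2.png");cv2.imwrite("pics/w2c.png",cv2.resize(p[145:205,280:360],None,fx=8,fy=8,interpolation=2))
```

```text
(no output)
```

View pics/w2c.png

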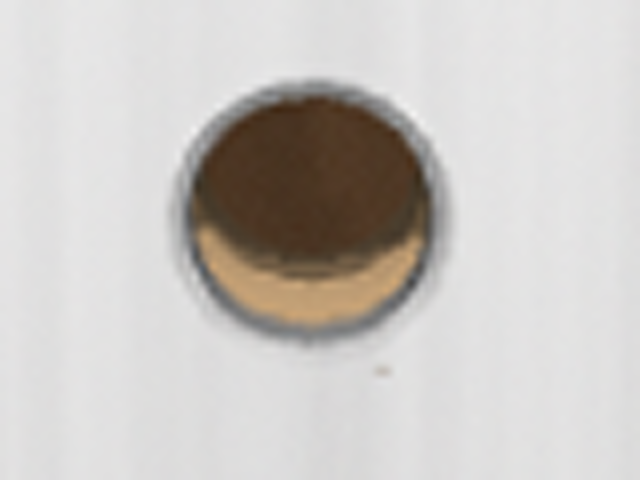

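Crop: the base hole's dark opening sits about 2–3 mm ahead of the slide hole, so the slide reads about -0.002. That clears the magazine, and I'll fine-align it at the end. Next I'll release the handle and measure the square tin.

```bash
python3 -m jog '0 0 0 0 0 0 0;0 0 0 0 0 0 0;0 0 0 0 0 0 0;0 0 0 0 0 0 0;0 0 0 0 0 -4 1;0 0 0 0 0 -9 1;0 0 0 0 -3 -11 1;0 0 0 0 -3 -11 1;0 0 0 0 -3 -11 1' 20
python3 - <<'E'
from h import *
pose();p,Q=snap("wrist","w3");q=Q.reshape(-1,3);q=q[np.isfinite(q).all(1)]
m=(q[:,0]>.37)&(q[:,0]<.49)&(q[:,1]>-.19)&(q[:,1]<-.06)&(q[:,2]>.014)&(q[:,2]<.03)
print(m.sum(),cv2.minAreaRect(np.float32(q[m,:2])),np.median(q[m,2]))
go([.429,-.122,.1],112)
E
```

```text
time: 4.4
tcp_pos: [0.5546, -0.163, 0.175]
eef_rot: [3.141, 0.0, 1.474]
wrist_force: [0.5, -0.5, -0.6]
width: 0.0755
t 4.4 disp [-0.0297 -0.2078  0.175 ] world [ 0.5546 -0.163   0.175 ] rpy [179.95   0.    84.44] w 0.0755 F [ 0.5 -0.5 -0.6]
4796 ((0.42840927839279175, -0.12061166763305664), (0.06260482966899872, 0.06284074485301971), 21.843975067138672) 0.02276847037906743
rz -27.5 shift cm [  2.84 -12.9    7.42]
```

View pics/w3.png

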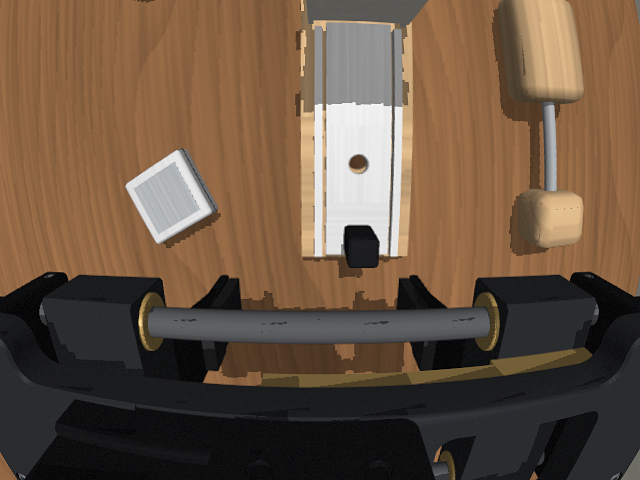

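```bash
python3 -m jog '0 0 -8 1 -4 0 1;0 0 -16 2 -8 0 1;0 0 -24 3 -12 2 1;0 0 -27.4 3 -12.97 6 1;0 0 -27.4 3 -12.97 8 1;0 0 -27.4 3 -12.97 8 1;0 0 -27.4 3 -12.97 8 1' 20
python3 - <<'E'
from h import *
pose();go([.4284,-.1206,.028],111.84);p,Q=snap("wrist","w4")
E
```

```text
time: 5.15
tcp_pos: [0.4292, -0.1205, 0.0941]
eef_rot: [-3.141, -0.001, 1.952]
wrist_force: [-0.2, -0.3, 0.9]
width: 0.0872
t 5.15 disp [-0.1587 -0.1776  0.0941] world [ 0.4292 -0.1205  0.0941] rpy [-1.7995e+02 -6.0000e-02  1.1186e+02] w 0.0872 F [-0.2 -0.3  0.9]
rz 0.0 shift cm [ 0.01 -0.07  6.61]
```

View pics/w4.png

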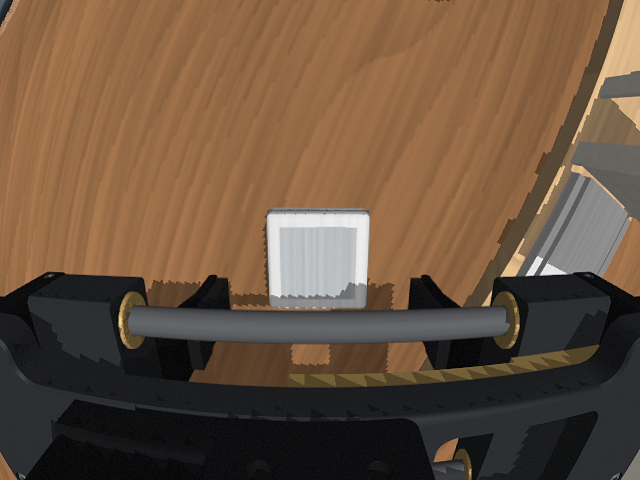

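The square tin (318,260) is aligned with the jaws. I'll descend and grip it.

```bash
python3 -m jog '0 0 0 0 -.07 3 1;0 0 0 0 -.07 5.5 1;0 0 0 0 -.07 6.5 1;0 0 0 0 -.07 6.5 1;0 0 0 0 -.07 6.5 -1;0 0 0 0 -.07 6.5 -1;0 0 0 0 -.07 6.5 -1;0 0 0 0 -.07 6.5 -1;0 0 0 0 -.07 6.5 -1;0 0 0 0 -.07 6.5 -1;0 0 0 0 -.07 6.5 -1' 25; python3 -m jog '0 0 0 0 0 -5 -1;0 0 0 0 0 -10 -1;0 0 0 0 0 -15 -1;0 0 0 0 0 -18 -1;0 0 0 0 0 -18 -1'
python3 - <<'E'
from h import *
pose();go(dw(0,0,.21),84.45)
E
```

```text
time: 6.3
tcp_pos: [0.4286, -0.1209, 0.0302]
eef_rot: [3.141, 0.001, 1.952]
wrist_force: [-1.5, -0.2, 6.3]
width: 0.062
time: 6.8
tcp_pos: [0.4307, -0.1214, 0.2138]
eef_rot: [3.134, 0.006, 1.952]
wrist_force: [1.0, 0.6, -1.9]
width: 0.0621
t 6.8 disp [-0.1571 -0.1784  0.2138] world [ 0.4307 -0.1214  0.2138] rpy [179.54   0.32 111.83] w 0.0621 F [ 1.   0.6 -1.9]
rz 27.4 shift cm [ 8.62 22.15  0.51]
```

```bash
python3 -m jog '0 0 7 2 4 0 -1;0 0 14 4 8 0 -1;0 0 21 6 13 0 -1;0 0 27.4 8 18 0 -1;0 0 27.4 8.6 22.1 0 -1;0 0 27.4 8.6 22.1 0 -1;0 0 27.4 8.6 22.1 0 -1;0 0 27.4 8.6 22.1 0 -1'
python3 - <<'E'
from h import *
pose();go(dw(0,0,.118),84.45);p,Q=snap("wrist","w5")
p,Q=snap("side","s5");p,Q=snap("scene","c5")
E
```

```text
time: 7.6
tcp_pos: [0.5997, 0.04, 0.208]
eef_rot: [-3.138, 0.001, 1.473]
wrist_force: [0.2, -0.5, -1.8]
width: 0.0618
t 7.6 disp [-0.0045 -0.0014  0.208 ] world [0.5997 0.04   0.208 ] rpy [-1.7982e+02  8.0000e-02  8.4390e+01] w 0.0618 F [ 0.2 -0.5 -1.8]
rz -0.1 shift cm [0.15 0.48 9.  ]
```

View pics/w5.png

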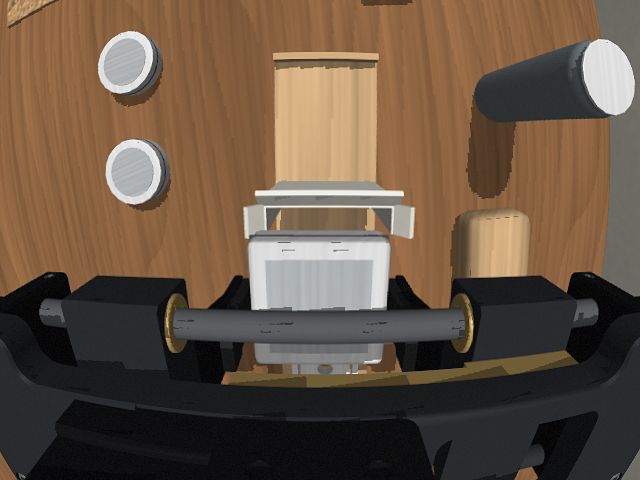

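View pics/s5.png

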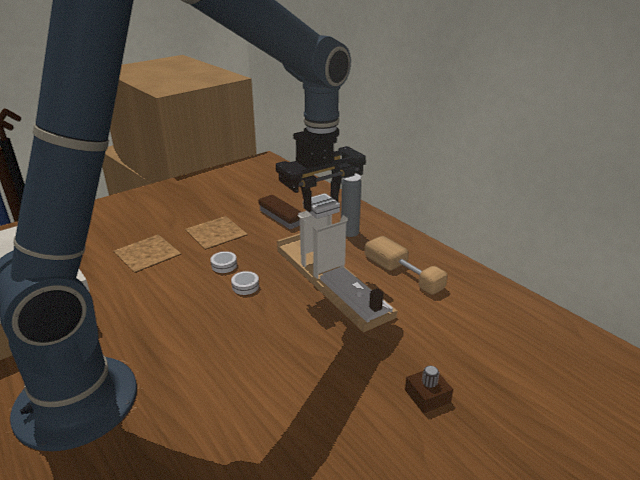

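The tin is above the mouth with lips at (330,210). I'll recheck the pose, then descend.

Run:
```python
from h import *
pose();go(dw(0,0,.118),84.45)
```

```text
t 7.75 disp [-0.0039 -0.0015  0.2094] world [0.6003 0.0399 0.2094] rpy [-1.7997e+02  4.0000e-02  8.4350e+01] w 0.0617 F [-0.6 -0.5 -1. ]
rz -0.1 shift cm [0.16 0.4  9.14]
```

```bash
python3 -m jog '0 0 0 .15 .4 0 -1;0 0 0 .15 .4 0 -1;0 0 0 .15 .4 2 -1;0 0 0 .15 .4 4 -1;0 0 0 .15 .4 6 -1;0 0 0 .15 .4 8 -1;0 0 0 .15 .4 9 -1;0 0 0 .15 .4 9 -1;0 0 0 .15 .4 9 -1'
python3 - <<'E'
from h import *
pose()
E
```

```text
time: 8.65
tcp_pos: [0.6059, 0.0424, 0.1203]
eef_rot: [3.14, -0.0, 1.474]
wrist_force: [0.3, 0.7, -0.9]
width: 0.0621
t 8.65 disp [0.0014 0.0016 0.1203] world [0.6059 0.0424 0.1203] rpy [ 1.7993e+02 -2.0000e-02  8.4450e+01] w 0.0621 F [ 0.3  0.7 -0.9]
```

```bash
python3 -m jog '0 0 0 0 0 0 .75;0 0 0 0 0 0 .75;0 0 0 0 0 0 .75;0 0 0 0 0 0 .75;0 0 0 0 0 0 .75'; python3 -m jog '0 0 0 0 0 -4 .75;0 0 0 0 0 -8 .75;0 0 0 3 -4 -11 .75;0 0 0 6 -8 -11 1;0 0 0 6 -8 -11 1'
python3 - <<'E'
from h import *
pose();p,Q=snap("side","s6");cv2.imwrite("pics/s6c.png",cv2.resize(p[180:340,220:420,::-1],None,fx=4,fy=3.75))
p,Q=snap("wrist","w6")
E
```

```text
time: 9.15
tcp_pos: [0.6054, 0.0424, 0.1198]
eef_rot: [3.141, -0.0, 1.474]
wrist_force: [-0.4, -0.4, -0.0]
width: 0.0758
time: 9.65
tcp_pos: [0.528, 0.115, 0.2312]
eef_rot: [3.141, -0.003, 1.482]
wrist_force: [0.9, 0.3, -0.7]
width: 0.0837
t 9.65 disp [-0.0831  0.0663  0.2312] world [0.528  0.115  0.2312] rpy [ 1.7999e+02 -1.5000e-01  8.4900e+01] w 0.0837 F [ 0.9  0.3 -0.7]
```

View pics/s6c.png

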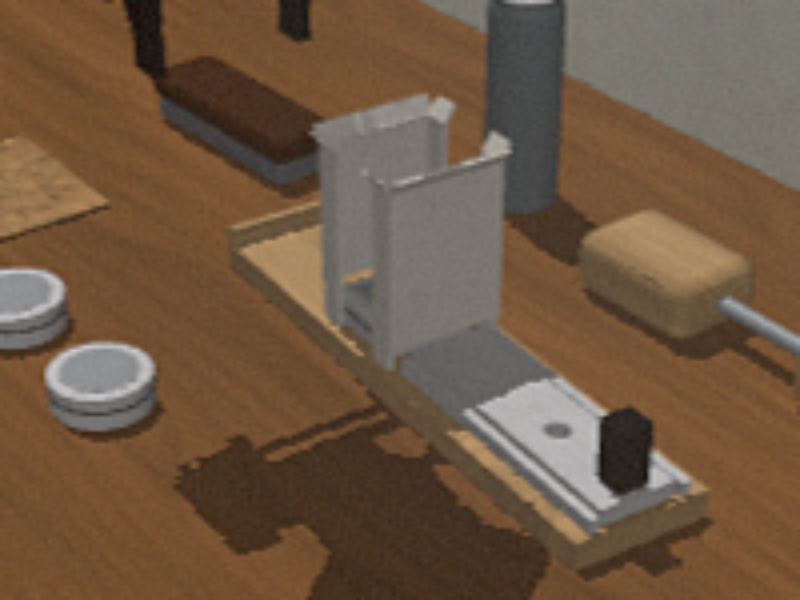

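View pics/w6.png

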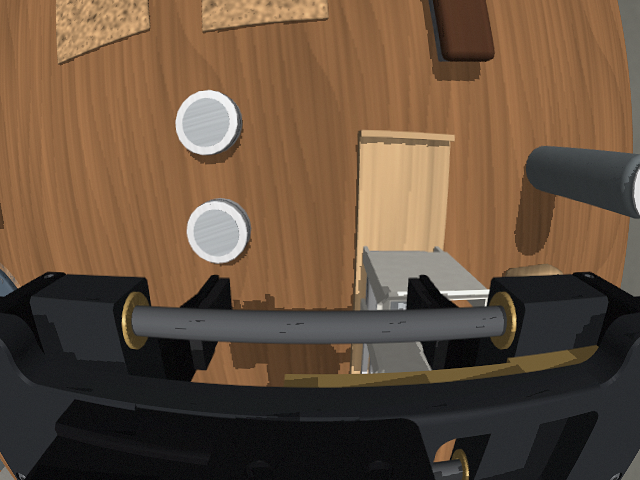

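Side crop: the square tin lies at the magazine floor (365,300 in the crop), seen through the slot. Wrist picture: round tins at (219,231) and (208,122), both still in place, and no others in view.

Run:
```python
from h import *
pose();p,Q=snap("wrist");q=Q.reshape(-1,3);q=q[np.isfinite(q).all(1)]
for nm,r in dict(r1=(.37,.49,.165,.28),r2=(.37,.49,.04,.16)).items():
    m=(q[:,0]>r[0])&(q[:,0]<r[1])&(q[:,1]>r[2])&(q[:,1]<r[3])&(q[:,2]>.016)&(q[:,2]<.03)
    (c,rad)=cv2.minEnclosingCircle(np.float32(q[m,:2]));print(nm,m.sum(),c,rad,np.median(q[m,2]))
    if nm=="r2": go([*c,.028],84.45)
# other tin-like blobs
m=(q[:,2]>.016)&(q[:,2]<.03)
h,xe,ye=np.histogram2d(q[m,0],q[m,1],bins=[np.arange(.3,1,.05),np.arange(-.3,.7,.05)]);
for i,j in np.argwhere(h>150): print(round(xe[i],2),round(ye[j],2),int(h[i,j]),end=' | ')
p,Q=snap("side");D=disp(Q).reshape(-1,3);D=D[np.isfinite(D).all(1)]
m=(np.abs(D[:,0])<.034)&(np.abs(D[:,1])<.034)&(D[:,2]<.06);s=D[m]
print("\nmag",len(s),np.percentile(s[:,2],[5,25,50,75,95]).round(3),s[s[:,2]>.038][:,:2].mean(0))
```

```text
t 9.75 disp [-0.0804  0.063   0.2302] world [0.5304 0.1114 0.2302] rpy [ 1.7996e+02 -2.0000e-02  8.4670e+01] w 0.0858 F [ 0.1 -0.6  0.2]
r1 3213 (0.42863336205482483, 0.2185746729373932) 0.03241601213812828 0.022992542930083126
r2 2993 (0.4255235493183136, 0.1092793345451355) 0.032501574605703354 0.02299206879911231
rz 0.1 shift cm [ -1.06 -10.56  20.17]
0.4 0.05 822 | 0.4 0.1 1821 | 0.4 0.15 483 | 0.4 0.2 2269 | 0.45 0.1 183 | 0.45 0.2 398 | 0.55 -0.1 265 | 0.55 -0.05 261 | 0.55 -0.0 376 | 0.55 0.05 1121 | 0.55 0.1 1700 | 0.55 0.15 1213 | 0.6 0.05 1333 | 0.6 0.1 2448 | 0.6 0.15 1831 | 0.65 0.1 358 | 0.65 0.15 371 | 0.75 0.15 166 | 
mag 120 [0.019 0.024 0.04  0.043 0.05 ] [-0.02437185  0.01678467]
```

```bash
python3 -m jog '0 0 0 -.5 -4 2 1;0 0 0 -1 -8 6 1;0 0 0 -1.06 -10.56 10 1;0 0 0 -1.06 -10.56 14 1;0 0 0 -1.06 -10.56 14 1;0 0 0 -1.06 -10.56 14 1'
python3 - <<'E'
from h import *
pose();go([.4255,.1093,.029],84.45)
E
```

```text
time: 10.45
tcp_pos: [0.4267, 0.1088, 0.0896]
eef_rot: [-3.141, 0.0, 1.472]
wrist_force: [-0.6, 0.1, 0.9]
width: 0.0868
t 10.45 disp [-0.1833  0.0503  0.0896] world [0.4267 0.1088 0.0896] rpy [-1.7997e+02  1.0000e-02  8.4340e+01] w 0.0868 F [-0.6  0.1  0.9]
rz -0.1 shift cm [ 0.04 -0.12  6.06]
```

```bash
python3 -m jog '0 0 0 0 -.1 3 1;0 0 0 0 -.1 5 1;0 0 0 0 -.1 6 1;0 0 0 0 -.1 6 1;0 0 0 0 -.1 6 -1;0 0 0 0 -.1 6 -1;0 0 0 0 -.1 6 -1;0 0 0 0 -.1 6 -1;0 0 0 0 -.1 6 -1;0 0 0 0 -.1 6 -1;0 0 0 0 -.1 6 -1' 25; python3 -m jog '0 0 0 0 0 -5 -1;0 0 0 0 0 -10 -1;0 0 0 0 0 -15 -1;0 0 0 0 0 -18 -1;0 0 0 0 0 -18 -1;0 0 0 0 0 -18 -1'
python3 - <<'E'
from h import *
pose();go(dw(0,0,.209),84.45)
E
```

```text
time: 11.55
tcp_pos: [0.4249, 0.1097, 0.0302]
eef_rot: [3.14, -0.0, 1.474]
wrist_force: [-0.9, -0.0, 5.9]
width: 0.0631
time: 12.15
tcp_pos: [0.424, 0.1094, 0.2095]
eef_rot: [3.141, 0.0, 1.474]
wrist_force: [-0.3, 0.0, -1.0]
width: 0.0634
t 12.15 disp [-0.1861  0.0506  0.2095] world [0.424  0.1094 0.2095] rpy [179.98   0.    84.44] w 0.0634 F [-0.3  0.  -1. ]
rz -0.0 shift cm [-5.06 18.61  0.06]
```

```bash
python3 -m jog '0 0 0 -1.5 4 0 -1;0 0 0 -3 8 0 -1;0 0 0 -4 13 0 -1;0 0 0 -5.06 17 0 -1;0 0 0 -5.06 18.6 0 -1;0 0 0 -5.06 18.6 0 -1;0 0 0 -5.06 18.6 0 -1;0 0 0 -5.06 18.6 0 -1;0 0 0 -5.06 18.6 0 -1'
python3 - <<'E'
from h import *
pose();go(dw(0,0,.119),84.45);p,Q=snap("wrist","w7")
E
```

```text
time: 13.05
tcp_pos: [0.6034, 0.0418, 0.2092]
eef_rot: [-3.14, 0.0, 1.475]
wrist_force: [-0.1, 0.1, -0.3]
width: 0.0632
t 13.05 disp [-0.001   0.0007  0.2092] world [0.6034 0.0418 0.2092] rpy [-1.7993e+02  1.0000e-02  8.4520e+01] w 0.0632 F [-0.1  0.1 -0.3]
rz 0.1 shift cm [-0.07  0.11  9.02]
```

View pics/w7.png

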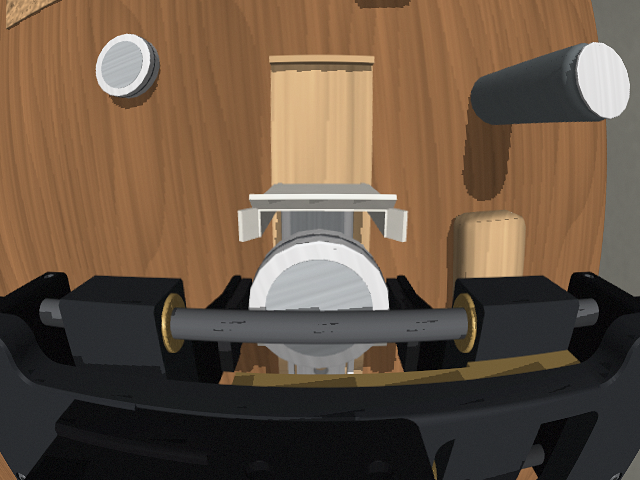

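The tin (320,300) is centred and level over the mouth. I'll lower and release it.

```bash
python3 -m jog '0 0 0 0 .1 2 -1;0 0 0 0 .1 4 -1;0 0 0 0 .1 6 -1;0 0 0 0 .1 8 -1;0 0 0 0 .1 9 -1;0 0 0 0 .1 9 -1;0 0 0 0 .1 9 -1;0 0 0 0 .1 9 .75;0 0 0 0 .1 9 .75;0 0 0 0 .1 9 .75;0 0 0 0 .1 9 .75;0 0 0 0 .1 9 .75'; python3 -m jog '0 0 0 0 0 -4 .75;0 0 0 0 0 -8 .75;0 0 0 4 -4 -10 .75;0 0 0 8 -8 -10 1;0 0 0 10 -11 -10 1;0 0 0 10 -11 -10 1;0 0 0 10 -11 -10 1;0 0 0 10 -11 -10 1'
python3 - <<'E'
from h import *
pose();p,Q=snap("side","s8");cv2.imwrite("pics/s8c.png",cv2.resize(p[180:340,220:420,::-1],None,fx=4,fy=3.75))
p,Q=snap("wrist","w8");q=Q.reshape(-1,3);q=q[np.isfinite(q).all(1)]
m=(q[:,0]>.35)&(q[:,0]<.5)&(q[:,1]>.14)&(q[:,1]<.3)&(q[:,2]>.016)&(q[:,2]<.03)
(c,rad)=cv2.minEnclosingCircle(np.float32(q[m,:2]));print(m.sum(),c,rad);pose();go([*c,.029],84.45)
E
```

```text
time: 14.3
tcp_pos: [0.6057, 0.0411, 0.1198]
eef_rot: [3.141, -0.0, 1.474]
wrist_force: [-0.5, 0.2, 0.1]
width: 0.0758
time: 15.1
tcp_pos: [0.5066, 0.1502, 0.2196]
eef_rot: [3.141, 0.0, 1.472]
wrist_force: [-0.0, 0.4, 0.4]
width: 0.0868
t 15.1 disp [-0.1078  0.0993  0.2196] world [0.5066 0.1502 0.2196] rpy [1.7995e+02 2.0000e-02 8.4360e+01] w 0.0868 F [-0.   0.4  0.4]
3537 (0.42868828773498535, 0.21863502264022827) 0.03247739374637604
t 15.2 disp [-0.1076  0.0989  0.2194] world [0.5068 0.1499 0.2194] rpy [1.7999e+02 2.0000e-02 8.4290e+01] w 0.0871 F [ 0.5 -1.1 -0.1]
rz -0.2 shift cm [ 6.07 -8.46 19.03]
```

View pics/s8c.png

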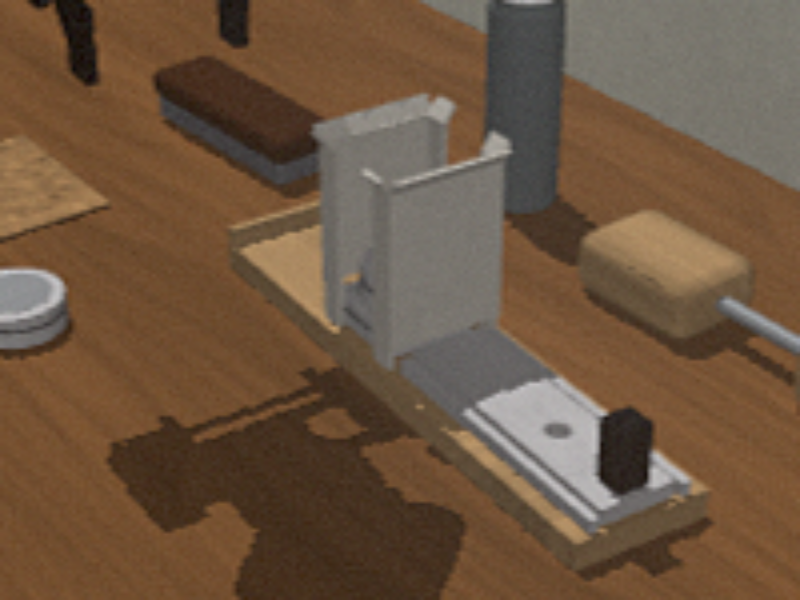

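View pics/w8.png

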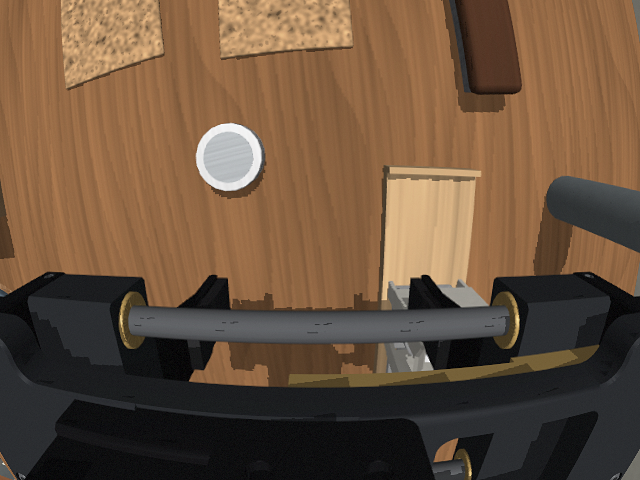

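The first round tin rests on the square one: the slot shows two stacked edges. The second round tin is at (230,157), unmoved, so I'll pick it.

```bash
python3 -m jog '0 0 0 3 -4 3 1;0 0 0 6 -8.4 7 1;0 0 0 6.07 -8.46 11 1;0 0 0 6.07 -8.46 13 1;0 0 0 6.07 -8.46 13 1;0 0 0 6.07 -8.46 13 1'
python3 - <<'E'
from h import *
pose();go([.4287,.2186,.029],84.45)
E
```

```text
time: 15.8
tcp_pos: [0.4287, 0.2194, 0.0897]
eef_rot: [3.142, 0.0, 1.472]
wrist_force: [0.6, -1.0, 0.3]
width: 0.0871
t 15.8 disp [-0.1921  0.1605  0.0897] world [0.4287 0.2194 0.0897] rpy [1.800e+02 1.000e-02 8.434e+01] w 0.0871 F [ 0.6 -1.   0.3]
rz -0.1 shift cm [-0.08  0.01  6.07]
```

```bash
python3 -m jog '0 0 0 -.1 0 3 1;0 0 0 -.1 0 5 1;0 0 0 -.1 0 6 1;0 0 0 -.1 0 6 1;0 0 0 -.1 0 6 -1;0 0 0 -.1 0 6 -1;0 0 0 -.1 0 6 -1;0 0 0 -.1 0 6 -1;0 0 0 -.1 0 6 -1;0 0 0 -.1 0 6 -1;0 0 0 -.1 0 6 -1' 25; python3 -m jog '0 0 0 0 0 -5 -1;0 0 0 0 0 -10 -1;0 0 0 0 0 -15 -1;0 0 0 0 0 -18 -1;0 0 0 0 0 -18 -1;0 0 0 0 0 -18 -1'
python3 - <<'E'
from h import *
pose();go(dw(0,0,.209),84.45)
E
```

```text
time: 16.9
tcp_pos: [0.4279, 0.2192, 0.0303]
eef_rot: [3.14, -0.001, 1.474]
wrist_force: [0.2, -0.5, 6.3]
width: 0.0634
time: 17.5
tcp_pos: [0.427, 0.2186, 0.2094]
eef_rot: [3.141, 0.0, 1.474]
wrist_force: [-0.9, 1.4, -1.4]
width: 0.0632
t 17.5 disp [-0.1937  0.1596  0.2094] world [0.427  0.2186 0.2094] rpy [1.7999e+02 1.0000e-02 8.4450e+01] w 0.0632 F [-0.9  1.4 -1.4]
rz -0.0 shift cm [-15.96  19.37   0.05]
```

```bash
python3 -m jog '0 0 0 -3 3.5 0 -1;0 0 0 -6 7 0 -1;0 0 0 -9 11 0 -1;0 0 0 -12 15 0 -1;0 0 0 -15 18 0 -1;0 0 0 -15.95 19.4 0 -1;0 0 0 -15.95 19.4 0 -1;0 0 0 -15.95 19.4 0 -1;0 0 0 -15.95 19.4 0 -1;0 0 0 -15.95 19.4 0 -1'
python3 - <<'E'
from h import *
pose();go(dw(0,0,.119),84.45);p,Q=snap("wrist","w9")
E
```

```text
time: 18.5
tcp_pos: [0.604, 0.0432, 0.2094]
eef_rot: [-3.141, -0.0, 1.477]
wrist_force: [0.6, -0.3, -0.7]
width: 0.0631
t 18.5 disp [-0.0005  0.0022  0.2094] world [0.604  0.0432 0.2094] rpy [-1.7995e+02 -3.0000e-02  8.4620e+01] w 0.0631 F [ 0.6 -0.3 -0.7]
rz 0.2 shift cm [-0.22  0.06  9.04]
```

View pics/w9.png

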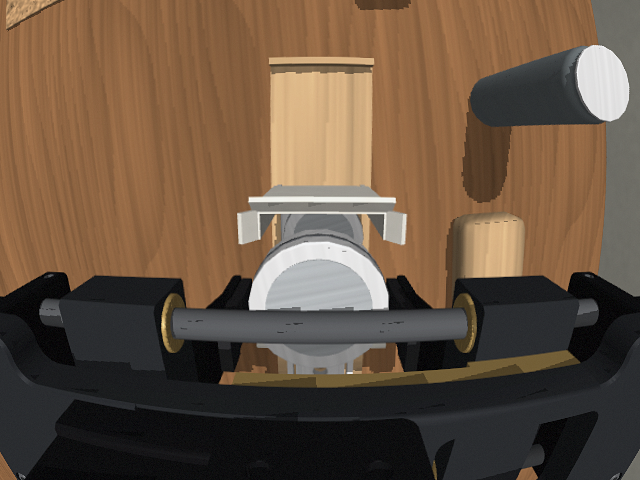

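The first round tin shows below at (320,225), lying flat. The second is centred at (320,300). I'll lower and release it.

```bash
python3 -m jog '0 0 0 -.1 .05 2 -1;0 0 0 -.15 .05 4 -1;0 0 0 -.15 .05 6 -1;0 0 0 -.15 .05 8 -1;0 0 0 -.15 .05 9 -1;0 0 0 -.15 .05 9 -1;0 0 0 -.15 .05 9 -1;0 0 0 -.15 .05 9 .75;0 0 0 -.15 .05 9 .75;0 0 0 -.15 .05 9 .75;0 0 0 -.15 .05 9 .75;0 0 0 -.15 .05 9 .75'; python3 -m jog '0 0 0 0 0 -4 .75;0 0 0 0 0 -8 .75;0 0 0 -4 0 -11 .75;0 0 0 -8 0 -11 1;0 0 0 -13 0 -11 1;0 0 0 -13 0 -11 1;0 0 0 -13 0 -11 1'
python3 - <<'E'
from h import *
pose();p,Q=snap("wrist","w10");D=disp(Q).reshape(-1,3);D=D[np.isfinite(D).all(1)]
p,Q2=snap("side","s10");cv2.imwrite("pics/s10c.png",cv2.resize(p[180:340,220:420,::-1],None,fx=4,fy=3.75))
E2=disp(Q2).reshape(-1,3);E2=E2[np.isfinite(E2).all(1)]
p,Q2=snap("scene","c10");cv2.imwrite("pics/c10.png",p[:,:,::-1])
for X in(D,E2):
    m=(np.abs(X[:,0])<.033)&(np.abs(X[:,1])<.033)&(X[:,2]<.14);print(m.sum(),np.percentile(X[m,2],[10,50,90,98]).round(4))
E
```

```text
time: 19.75
tcp_pos: [0.6055, 0.0398, 0.1198]
eef_rot: [3.141, -0.0, 1.474]
wrist_force: [0.4, 1.2, 0.1]
width: 0.076
time: 20.45
tcp_pos: [0.5925, -0.0914, 0.2296]
eef_rot: [3.142, 0.0, 1.47]
wrist_force: [-0.1, -0.0, -0.5]
width: 0.0866
t 20.45 disp [ 0.001  -0.1329  0.2296] world [ 0.5925 -0.0914  0.2296] rpy [1.800e+02 1.000e-02 8.423e+01] w 0.0866 F [-0.1 -0.  -0.5]
5242 [0.0896 0.0909 0.0919 0.0926]
191 [0.0217 0.0535 0.1172 0.1314]
```

View pics/s10c.png

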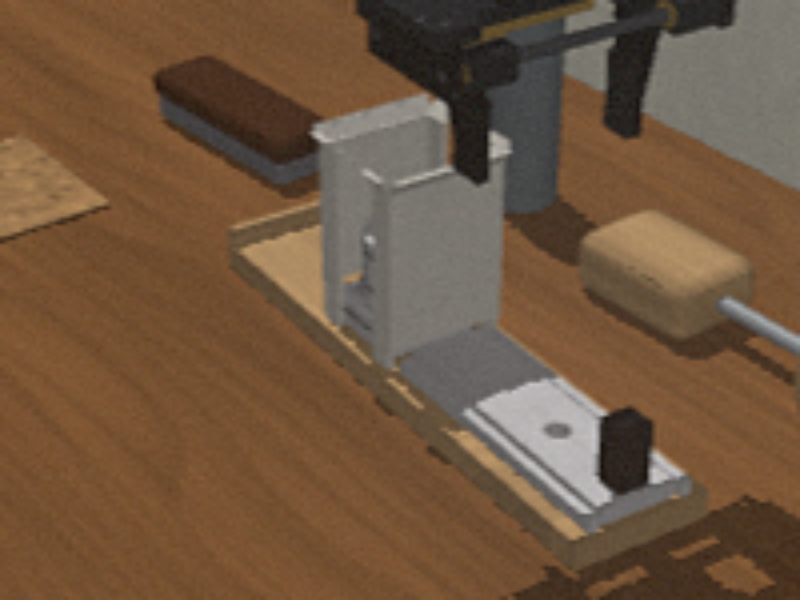

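View pics/w10.png

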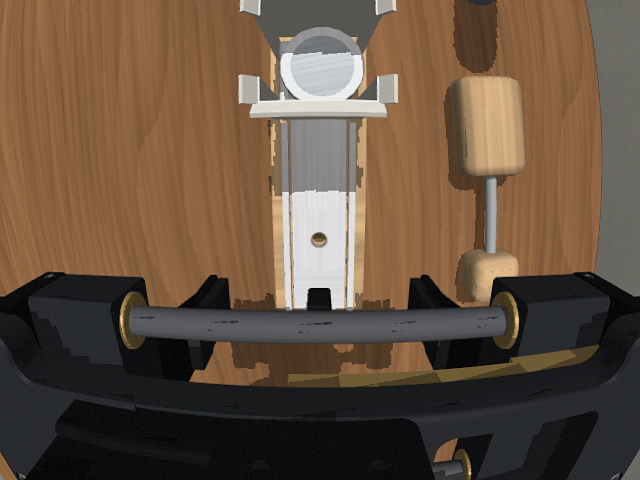

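View pics/c10.png

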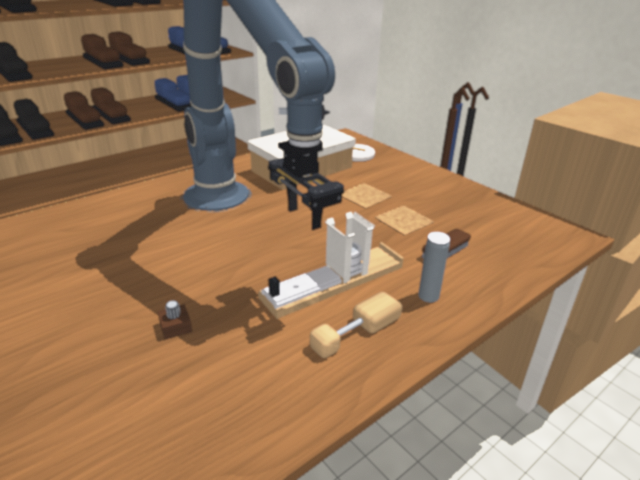

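The stack top reads z ≈ 0.091 against an expected 0.092, and it is flat. But the scene picture shows a white disc at (362,152) that was hidden before, so I need to check whether it is another tin.

Run:
```python
from h import *
p,Q=snap("scene")
for u,v in((362,152),(352,152),(374,153),(362,147),(362,158),(300,145)): print((u,v),Q[v,u].round(3))
cv2.imwrite("pics/c11.png",cv2.resize(p[110:240,230:430,::-1],None,fx=4,fy=4))
```

```text
(362, 152) [0.049 0.622 0.021]
(352, 152) [0.102 0.517 0.064]
(374, 153) [0.053 0.686 0.003]
(362, 147) [0.019 0.65  0.026]
(362, 158) [0.088 0.586 0.018]
(300, 145) [ 0.612 -0.112  0.396]
```

View pics/c11.png

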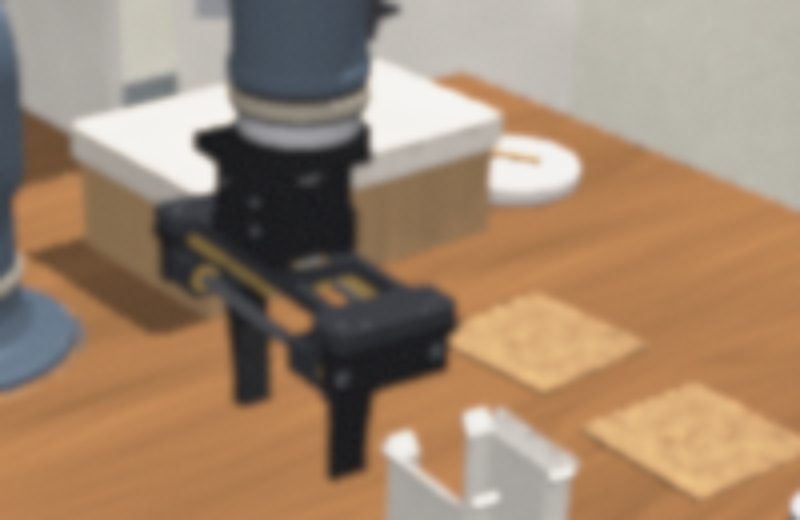

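That disc is a wide dish, more than 150 mm across with a tan stripe. It stands at (0.05,0.62) beside the box, so it isn't a tin. Two round tins it is, and both are loaded. I'll grip the handle and push the slide forward.

```bash
python3 -m jog '0 0 0 -4 0 2 1;0 0 0 -7.7 0 6 1;0 0 0 -7.7 0 11 1;0 0 0 -7.7 0 15 1;0 0 0 -7.7 0 16.5 1;0 0 0 -7.7 0 16.5 1;0 0 0 -7.7 0 16.5 -1;0 0 0 -7.7 0 16.5 -1;0 0 0 -7.7 0 16.5 -1;0 0 0 -7.7 0 16.5 -1;0 0 0 -7.7 0 16.5 -1;0 0 0 -7.7 0 16.5 -1;0 0 0 -7.7 0 16.5 -1;0 0 0 -7.7 0 16.5 -1;0 0 0 -7.7 0 16.5 -1;0 0 0 -7.7 0 16.5 -1;0 0 0 -7.7 0 16.5 -1;0 0 0 -7.7 0 16.5 -1' 30; python3 -c "
from h import *
pose()"
```

```text
time: 22.45
tcp_pos: [0.5852, -0.1662, 0.0645]
eef_rot: [-3.141, -0.0, 1.474]
wrist_force: [-0.2, 0.1, 1.1]
width: 0.0218
t 22.45 disp [ 0.001  -0.2081  0.0645] world [ 0.5852 -0.1662  0.0645] rpy [-179.98   -0.     84.45] w 0.0218 F [-0.2  0.1  1.1]
```

```bash
python3 -m jog '0 0 0 1 0 0 -1;0 0 0 2 0 0 -1;0 0 0 3 0 0 -1;0 0 0 4 0 0 -1;0 0 0 5 0 0 -1;0 0 0 6 0 0 -1;0 0 0 7 0 0 -1;0 0 0 8 0 0 -1;0 0 0 9 0 0 -1;0 0 0 10 0 0 -1;0 0 0 10.5 0 0 -1;0 0 0 10.5 0 0 -1;0 0 0 10.5 0 0 -1;0 0 0 10.5 0 0 -1'
python3 - <<'E'
from h import *
pose();p,Q=snap("wrist","w12");p,Q=snap("side","s12");cv2.imwrite("pics/s12c.png",cv2.resize(p[180:340,220:420,::-1],None,fx=4,fy=3.75))
D=disp(Q).reshape(-1,3);D=D[np.isfinite(D).all(1)]
m=(D[:,0]>-.05)&(D[:,0]<.05)&(D[:,1]>.05)&(D[:,1]<.139)&(D[:,2]>.036)&(D[:,2]<.052);print(m.sum(),cv2.minAreaRect(np.float32(D[m,:2])),np.median(D[m,2]))
E
```

```text
time: 23.85
tcp_pos: [0.5955, -0.0599, 0.0644]
eef_rot: [-3.141, -0.002, 1.475]
wrist_force: [-1.0, 2.1, -1.6]
width: 0.022
t 23.85 disp [ 0.001  -0.1013  0.0644] world [ 0.5955 -0.0599  0.0644] rpy [-1.7998e+02 -1.2000e-01  8.4510e+01] w 0.022 F [-1.   2.1 -1.6]
179 ((-0.02409021370112896, 0.10453636944293976), (0.07754231244325638, 0.03878381848335266), 59.357704162597656) 0.04198060463233466
```

View pics/s12c.png

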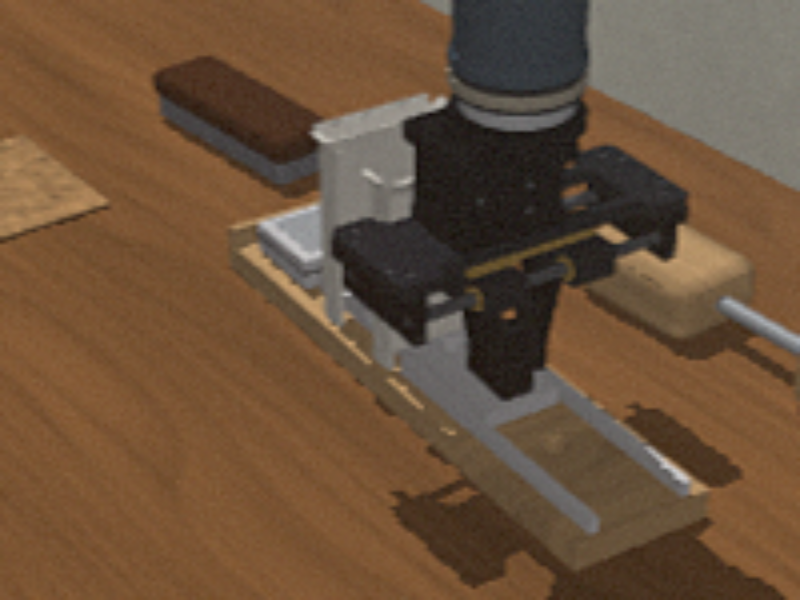

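View pics/w12.png

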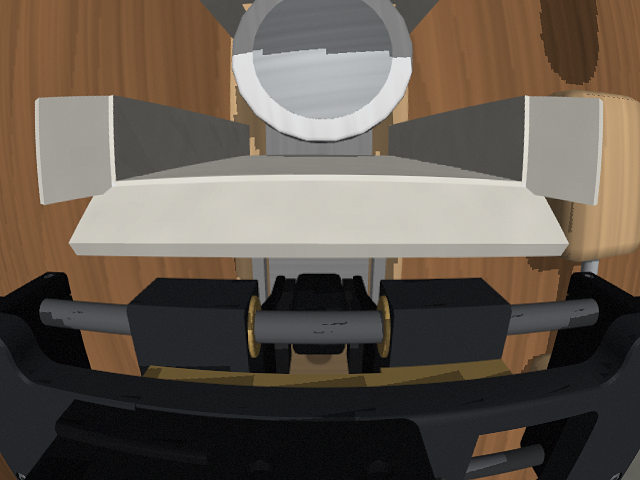

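The square tin has come out onto the landing (crop ~(295,240)), and the round tins remain in the magazine (wrist (322,70)). The slide is at about 0.104. I'll draw it back.

```bash
python3 -m jog '0 0 0 -1 0 0 -1;0 0 0 -2 0 0 -1;0 0 0 -3 0 0 -1;0 0 0 -4 0 0 -1;0 0 0 -5 0 0 -1;0 0 0 -6 0 0 -1;0 0 0 -7 0 0 -1;0 0 0 -8 0 0 -1;0 0 0 -9 0 0 -1;0 0 0 -10 0 0 -1;0 0 0 -10.4 0 0 -1;0 0 0 -10.4 0 0 -1;0 0 0 -10.4 0 0 -1;0 0 0 -10.4 0 0 -1;0 0 0 -10.4 0 0 -1'
python3 - <<'E'
from h import *
pose();p,Q=snap("wrist","w13");cv2.imwrite("pics/w13c.png",cv2.resize(p[120:220,250:390,::-1],None,fx=5.5,fy=5.5,interpolation=2))
pose()
E
```

```text
time: 25.45
tcp_pos: [0.5852, -0.1656, 0.0645]
eef_rot: [-3.141, 0.001, 1.474]
wrist_force: [-1.3, -2.0, -2.0]
width: 0.022
t 25.45 disp [ 0.001  -0.2075  0.0645] world [ 0.5852 -0.1656  0.0645] rpy [-1.7998e+02  4.0000e-02  8.4440e+01] w 0.022 F [-1.3 -2.  -2. ]
t 25.5 disp [ 0.001  -0.2073  0.0645] world [ 0.5852 -0.1655  0.0645] rpy [-1.7998e+02  3.0000e-02  8.4450e+01] w 0.0213 F [-1.5 -2.5 -2.2]
```

View pics/w13c.png

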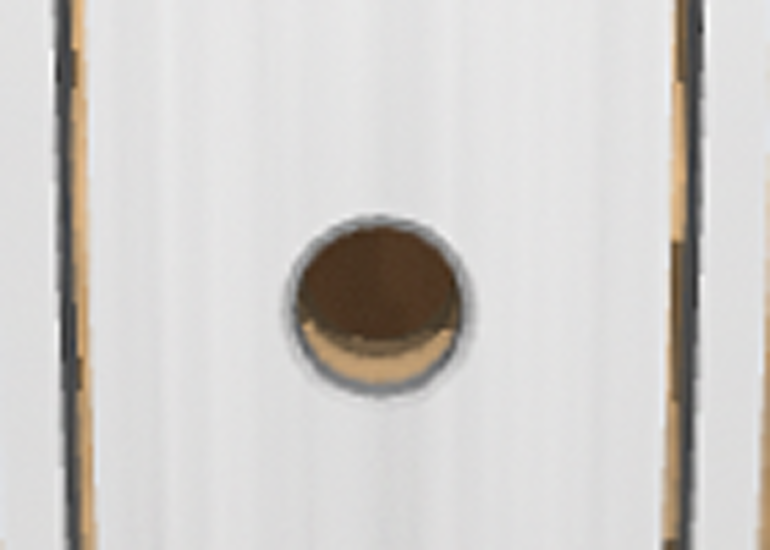

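```bash
cat >> h.py <<'E'
def ray(u,v,z,st):
    c=bot.get_calibration("wrist");K=c["mtx"];x=(u-K[0,2])/K[0,0];y=(v-K[1,2])/K[1,1];th=np.hypot(x,y)
    d=np.array([np.sin(th)*x/th,np.sin(th)*y/th,np.cos(th)])
    W=np.eye(4);W[:3,:3]=Rn.from_euler('xyz',st["eef_rot"]).as_matrix();W[:3,3]=st["tcp_pos"]
    T=W@c["tool_from_camera"];o=T[:3,3];d=T[:3,:3]@d
    return o+d*(z-o[2])/d[2]
E
python3 - <<'E'
from h import *
st=bot.observe()
f=lambda cu,cv,z:disp(ray(250+cu/5.5,120+cv/5.5,z,st)).round(4)
print("slide -y edge",f(379,393,.032),"+y edge",f(379,219,.032),"L,R",f(291,305,.032),f(469,305,.032))
print("base -y edge",f(379,354,.020))
E
```

```text
slide -y edge [ 0.0004 -0.1585  0.032 ] +y edge [ 0.0004 -0.1436  0.032 ] L,R [-0.0071 -0.1509  0.032 ] [ 0.0081 -0.1509  0.032 ]
base -y edge [ 0.0004 -0.1565  0.02  ]
```

The slide hole measures at y' = -0.151 and the base hole at about -0.149, so the slide is 2 mm too far back. I'll nudge it forward 2 mm.

```bash
python3 -m jog '0 0 0 .1 0 0 -1;0 0 0 .25 0 0 -1;0 0 0 .25 0 0 -1;0 0 0 .25 0 0 -1'
python3 - <<'E'
from h import *
st=pose();p,Q=snap("wrist","w14");cv2.imwrite("pics/w14c.png",cv2.resize(p[120:220,250:390,::-1],None,fx=5.5,fy=5.5,interpolation=2))
E
```

```text
time: 25.9
tcp_pos: [0.5856, -0.1622, 0.0645]
eef_rot: [-3.141, -0.0, 1.474]
wrist_force: [-2.2, -0.7, -2.4]
width: 0.0217
t 25.9 disp [ 0.001  -0.2041  0.0645] world [ 0.5856 -0.1622  0.0645] rpy [-1.7998e+02 -3.0000e-02  8.4470e+01] w 0.0217 F [-2.2 -0.7 -2.4]
```

View pics/w14c.png

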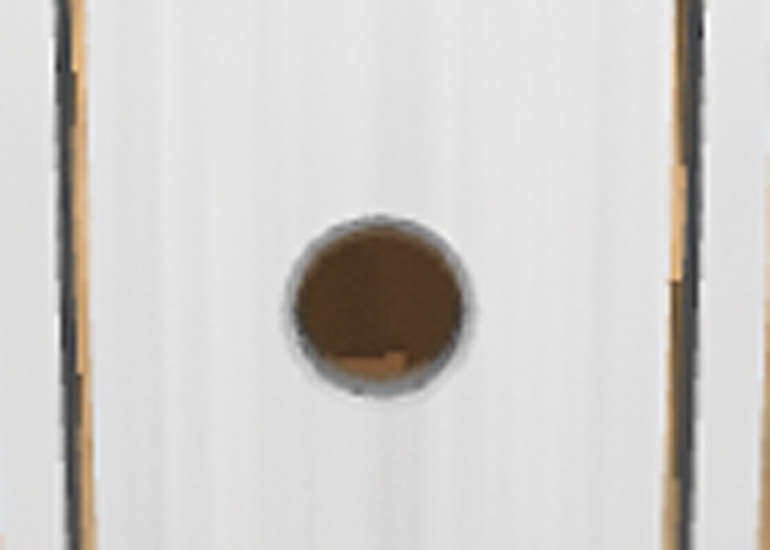

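```bash
python3 -m jog '0 0 0 -.12 0 0 -1;0 0 0 -.12 0 0 -1;0 0 0 -.12 0 0 -1'; python3 -c "
from h import *
pose()"
```

```text
time: 26.25
tcp_pos: [0.5855, -0.1628, 0.0645]
eef_rot: [-3.141, -0.001, 1.475]
wrist_force: [-2.4, 1.7, -0.8]
width: 0.0216
t 26.25 disp [ 0.001  -0.2046  0.0645] world [ 0.5855 -0.1628  0.0645] rpy [-1.7997e+02 -7.0000e-02  8.4500e+01] w 0.0216 F [-2.4  1.7 -0.8]
```

```bash
python3 -m jog '0 0 0 -.06 0 0 -1;0 0 0 -.06 0 0 0;0 0 0 -.06 0 0 0;0 0 0 -.06 0 0 0;0 0 0 -.06 0 0 0;0 0 0 -.06 0 -5 .5;0 0 0 -.06 0 -9 1;0 0 0 -1 0 -11 1;0 0 0 -1 0 -11 1;0 0 0 -1 0 -11 1'
python3 - <<'E'
from h import *
st=pose();p,Q=snap("wrist","w15");cv2.imwrite("pics/w15c.png",cv2.resize(p[140:210,270:370,::-1],None,fx=8,fy=8,interpolation=2))
E
```

```text
time: 27.25
tcp_pos: [0.5845, -0.1741, 0.1746]
eef_rot: [3.141, 0.0, 1.473]
wrist_force: [-0.1, -0.1, -1.3]
width: 0.0757
t 27.25 disp [ 0.0011 -0.216   0.1746] world [ 0.5845 -0.1741  0.1746] rpy [1.7996e+02 1.0000e-02 8.4410e+01] w 0.0757 F [-0.1 -0.1 -1.3]
```

View pics/w15.png

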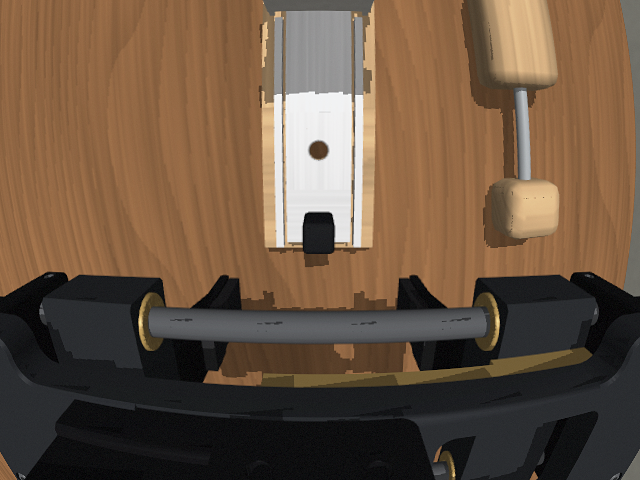

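View pics/w15c.png

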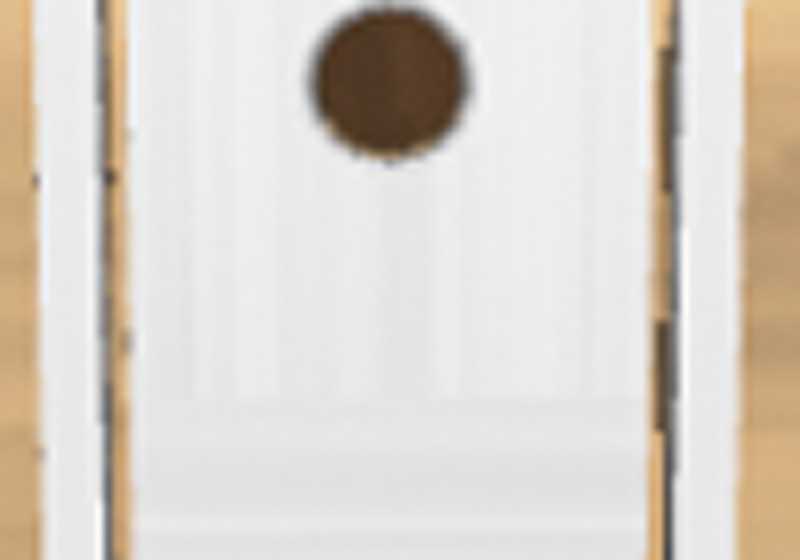

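The slide and base holes are now concentric (318.8,150.3). I'll localise the hole and move toward the thumbscrew.

Run:
```python
from h import *
st=bot.observe();r=ray(318.75,150.25,.032,st);print("hole",r.round(4),disp(r).round(4))
go([.5135-.0048,-.3845-.05,.175],84.45)
p,Q=snap("side","s15");D=disp(Q).reshape(-1,3);D=D[np.isfinite(D).all(1)]
cv2.imwrite("pics/s15c.png",cv2.resize(p[180:340,220:420,::-1],None,fx=4,fy=3.75))
```

```text
hole [ 0.5895 -0.1076  0.032 ] [-0.0004 -0.1493  0.032 ]
rz -0.0 shift cm [-26.7   -4.97  -0.15]
```

View pics/s15c.png

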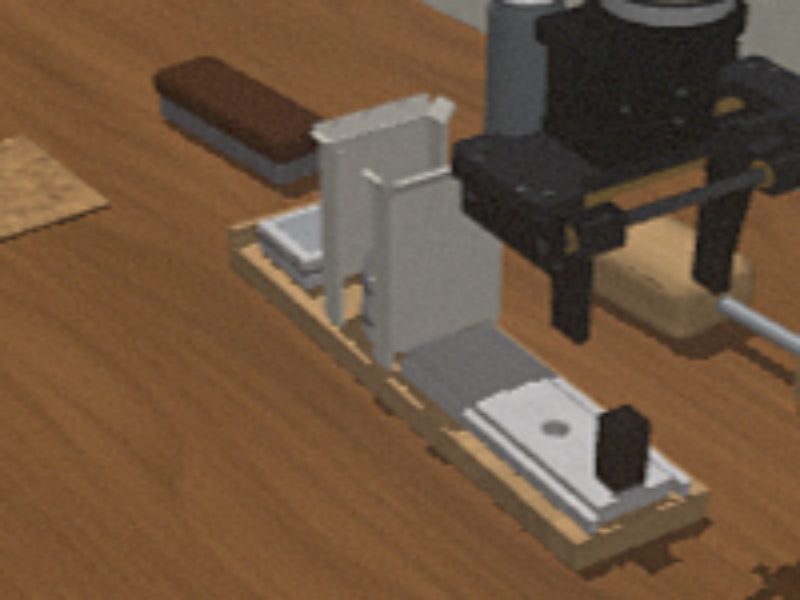

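The round tins have dropped and the square tin is on the landing. Next is the thumbscrew.

```bash
python3 -m jog '0 0 0 -4 -1 0 .5;0 0 0 -8 -2 0 .3;0 0 0 -13 -3 0 .3;0 0 0 -18 -4 0 .3;0 0 0 -22 -5 0 .3;0 0 0 -26 -5 0 .3;0 0 0 -26.7 -5 0 .3;0 0 0 -26.7 -5 0 .3;0 0 0 -26.7 -5 0 .3;0 0 0 -26.7 -5 0 .3'
python3 - <<'E'
from h import *
st=pose();p,Q=snap("wrist","w16");q=Q.reshape(-1,3);q=q[np.isfinite(q).all(1)]
m=(np.abs(q[:,0]-.5135)<.03)&(np.abs(q[:,1]+.385)<.03)&(q[:,2]>.057)&(q[:,2]<.08)
print(m.sum(),cv2.minEnclosingCircle(np.float32(q[m,:2])),cv2.minAreaRect(np.float32(q[m,:2])),np.median(q[m,2]))
E
```

```text
time: 28.35
tcp_pos: [0.5101, -0.4321, 0.174]
eef_rot: [-3.141, -0.002, 1.477]
wrist_force: [0.3, 0.6, -1.0]
width: 0.0568
t 28.35 disp [-0.048 -0.48   0.174] world [ 0.5101 -0.4321  0.174 ] rpy [-1.7998e+02 -1.1000e-01  8.4650e+01] w 0.0568 F [ 0.3  0.6 -1. ]
1122 ((0.5126840472221375, -0.3847721517086029), 0.014015481807291508) ((0.5129456520080566, -0.384851336479187), (0.026696162298321724, 0.026511285454034805), 59.99304962158203) 0.06425509277126276
```

View pics/w16.png

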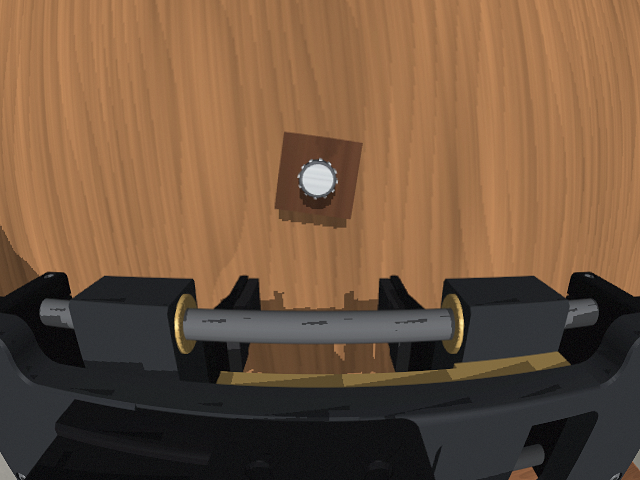

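Thumbscrew head at (318,179), measured (0.5128,-0.3848), 26.6 mm across, top 0.064. That matches the spec.

Run:
```python
from h import *
pose();go([.5128,-.3848,.058],84.45)
```

```text
t 28.4 disp [-0.048  -0.4803  0.1742] world [ 0.5101 -0.4324  0.1742] rpy [-1.7999e+02 -8.0000e-02  8.4640e+01] w 0.0565 F [-0.2 -0.3  0.5]
rz 0.2 shift cm [ 4.75 -0.18 11.63]
```

```bash
python3 -m jog '0 0 0 3 -.1 2 .3;0 0 0 4.8 -.1 5 .3;0 0 0 4.8 -.1 7 .3;0 0 0 4.8 -.1 7 .3;0 0 0 4.8 -.1 7 .3;0 0 0 4.8 -.1 7 .3'
python3 - <<'E'
from h import *
pose();go([.5128,-.3848,.058],84.45)
E
```

```text
time: 29.0
tcp_pos: [0.5136, -0.3877, 0.1062]
eef_rot: [3.139, 0.002, 1.474]
wrist_force: [0.0, -0.9, 0.1]
width: 0.057
t 29.0 disp [-0.0488 -0.4355  0.1062] world [ 0.5136 -0.3877  0.1062] rpy [1.7985e+02 9.0000e-02 8.4430e+01] w 0.057 F [ 0.  -0.9  0.1]
rz -0.0 shift cm [ 0.29 -0.12  4.81]
```

```bash
python3 -m jog '0 0 0 .25 -.1 2 .3;0 0 0 .25 -.1 4 .3;0 0 0 .25 -.1 4.8 .3;0 0 0 .25 -.1 4.8 .3;0 0 0 .25 -.1 4.8 -1;0 0 0 .25 -.1 4.8 -1;0 0 0 .25 -.1 4.8 -1;0 0 0 .25 -.1 4.8 -1;0 0 0 .25 -.1 4.8 -1;0 0 0 .25 -.1 4.8 -1;0 0 0 .25 -.1 4.8 -1;0 0 0 .25 -.1 4.8 -1' 25; python3 -c "
from h import *
pose()"
```

```text
time: 30.2
tcp_pos: [0.5121, -0.3844, 0.0569]
eef_rot: [3.141, 0.0, 1.474]
wrist_force: [-0.2, -0.3, 2.8]
width: 0.0252
t 30.2 disp [-0.0506 -0.4324  0.0569] world [ 0.5121 -0.3844  0.0569] rpy [1.7997e+02 1.0000e-02 8.4450e+01] w 0.0252 F [-0.2 -0.3  2.8]
```

```bash
python3 -m jog '0 0 0 0 0 -2 -1;0 0 0 0 0 -4 -1;0 0 0 0 0 -7 -1;0 0 0 0 0 -10 -1;0 0 0 0 0 -12 -1;0 0 0 4 1 -12 -1;0 0 0 8 2 -12 -1;0 0 0 12 3 -12 -1;0 0 0 16 4 -12 -1;0 0 0 20 5 -12 -1;0 0 0 20 5 -12 -1;0 0 0 20 5 -12 -1;0 0 0 20 5 -12 -1'
python3 - <<'E'
from h import *
pose();p,Q=snap("wrist","w17");p,Q=snap("side","s17");cv2.imwrite("pics/s17c.png",cv2.resize(p[200:360,290:470,::-1],None,fx=4,fy=3.75))
E
```

```text
time: 31.5
tcp_pos: [0.5803, -0.1916, 0.1762]
eef_rot: [-3.141, 0.001, 1.472]
wrist_force: [-0.5, -1.0, -0.3]
width: 0.0255
t 31.5 disp [-0.0014 -0.2338  0.1762] world [ 0.5803 -0.1916  0.1762] rpy [-1.7995e+02  5.0000e-02  8.4350e+01] w 0.0255 F [-0.5 -1.  -0.3]
```

View pics/w17.png

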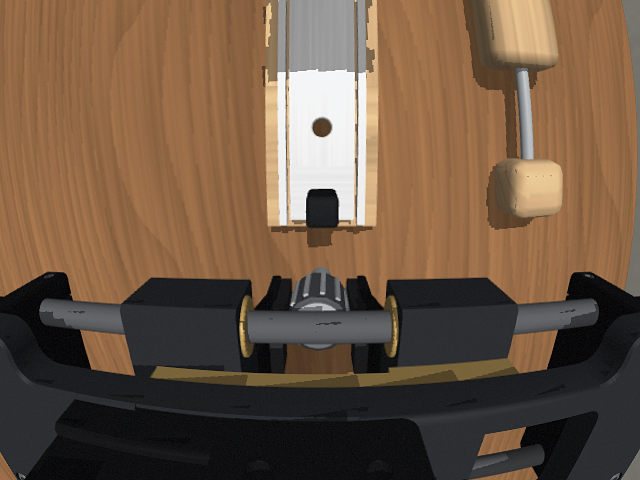

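View pics/s17c.png

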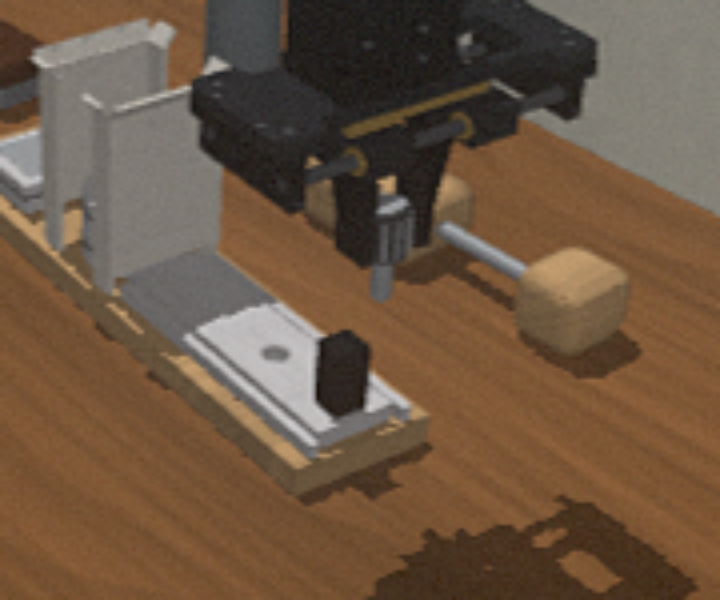

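Run:
```python
from h import *
st=pose();p=cv2.imread("pics/w17.png");cv2.imwrite("pics/w17c.png",cv2.resize(p[255:355,250:390],None,fx=5.5,fy=5.5,interpolation=2))
r=ray(321.5,127.3,.032,st);print("hole",disp(r).round(4));
t=st["tcp_pos"][2]-.053
r=ray(320,268,t,st);print("tip fwd edge rel tcp",(disp(r)-disp(st["tcp_pos"])).round(4))
```

```text
t 31.6 disp [-0.0013 -0.2342  0.1764] world [ 0.5803 -0.192   0.1764] rpy [-1.7997e+02  4.0000e-02  8.4280e+01] w 0.0253 F [-0.4  0.3 -1.3]
hole [ 0.0003 -0.1506  0.032 ]
tip fwd edge rel tcp [ 0.0001  0.0035 -0.053 ]
```

View pics/w17c.png

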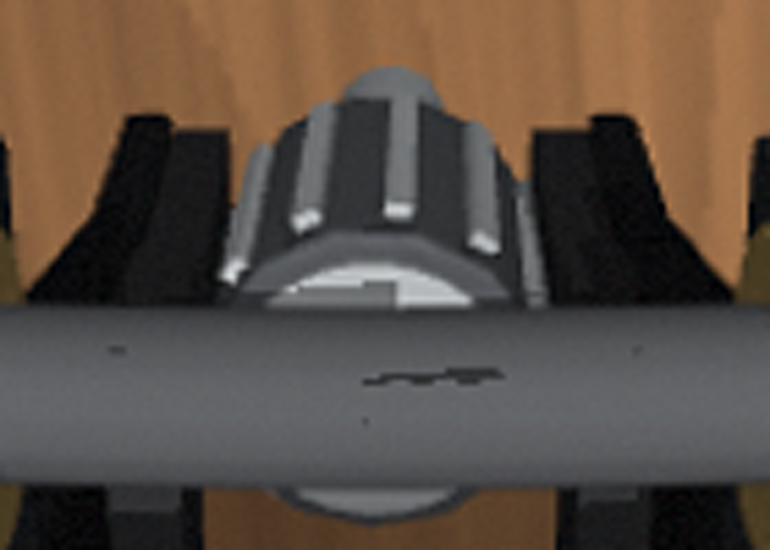

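The screw hangs vertically and centred in the jaws, with its tip at (321.5,267). The hole is at y' = -0.150. I'll move above the hole.

```bash
python3 -m jog '0 0 0 4 .1 0 -1;0 0 0 8 .1 0 -1;0 0 0 8.4 .1 2 -1;0 0 0 8.4 .1 5 -1;0 0 0 8.4 .1 7.5 -1;0 0 0 8.4 .1 7.5 -1;0 0 0 8.4 .1 7.5 -1;0 0 0 8.4 .1 7.5 -1'
python3 - <<'E'
from h import *
pose();p,Q=snap("wrist","w18");pose();go(dw(0,-.150,.1),84.45)
p,Q=snap("side","s18");cv2.imwrite("pics/s18c.png",cv2.resize(p[220:340,290:430,::-1],None,fx=5,fy=5,interpolation=2))
E
```

```text
time: 32.4
tcp_pos: [0.5912, -0.1074, 0.1031]
eef_rot: [3.139, 0.0, 1.473]
wrist_force: [-0.1, -0.8, 0.2]
width: 0.0254
t 32.4 disp [ 0.0013 -0.149   0.1031] world [ 0.5912 -0.1074  0.1031] rpy [1.7984e+02 1.0000e-02 8.4380e+01] w 0.0254 F [-0.1 -0.8  0.2]
t 32.45 disp [ 0.0014 -0.1488  0.1033] world [ 0.5913 -0.1072  0.1033] rpy [1.7982e+02 1.0000e-02 8.4400e+01] w 0.0255 F [ 0.5 -0.7 -0.4]
rz -0.0 shift cm [-0.12 -0.14  0.33]
```

View pics/s18c.png

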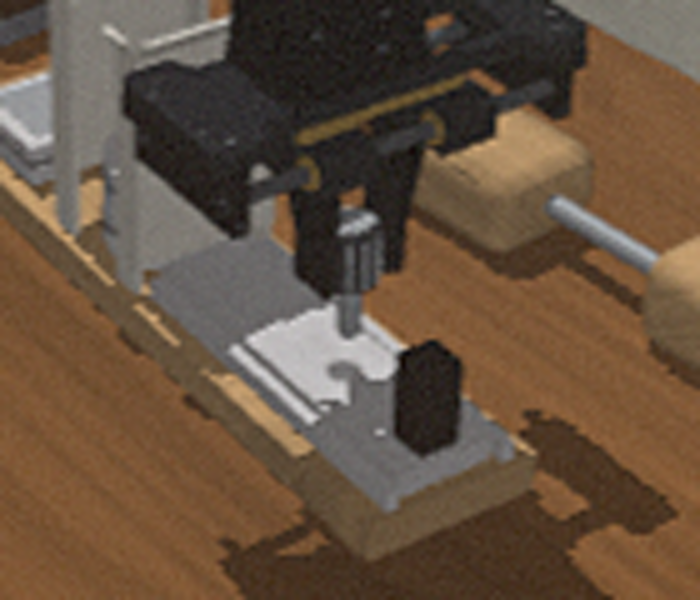

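View pics/w18.png

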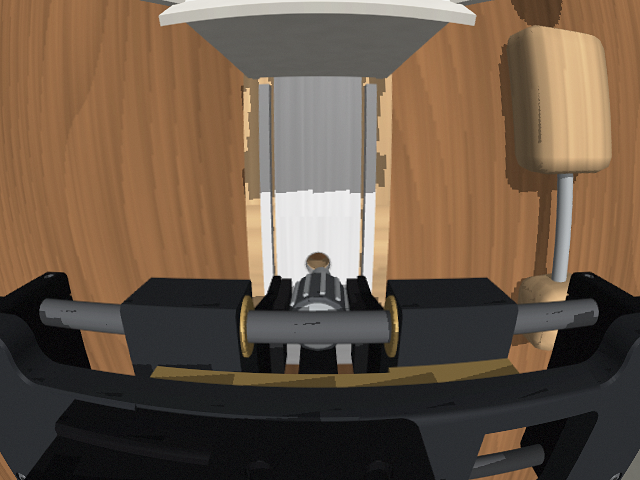

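Run:
```python
from h import *
st=pose();p=cv2.imread("pics/w18.png");cv2.imwrite("pics/w18c.png",cv2.resize(p[240:300,280:360],None,fx=9,fy=9,interpolation=2))
```

```text
t 32.5 disp [ 0.0013 -0.1486  0.1032] world [ 0.5912 -0.1071  0.1032] rpy [1.7983e+02 1.0000e-02 8.4410e+01] w 0.0251 F [-0.3 -0.2  0.5]
```

View pics/w18c.png

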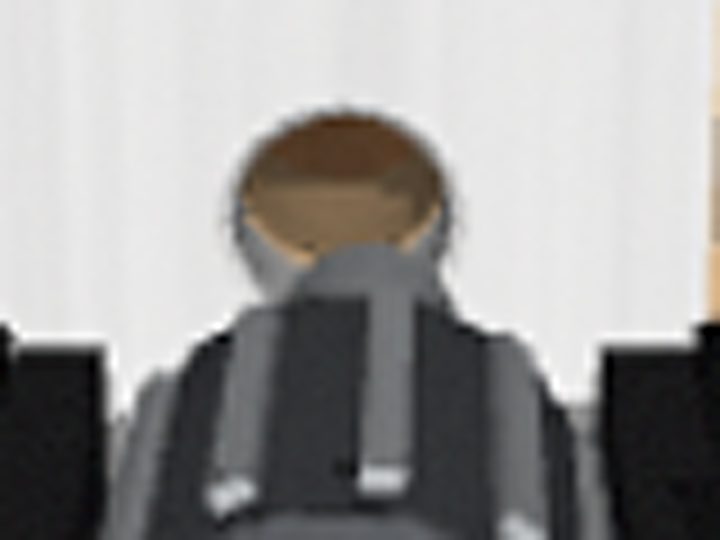

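Run:
```python
from h import *
st=bot.observe();tc=disp(st["tcp_pos"])
f=lambda cu,cv,z:disp(ray(280+cu/9,240+cv/9,z,st)).round(4)
print("hole +y edge",f(345,107,.032),"L",f(236,215,.032),"R",f(452,215,.032))
print("tip edge",f(370,242,tc[2]-.053),tc)
```

```text
hole +y edge [ 0.0006 -0.1412  0.032 ] L [-0.0067 -0.1488  0.032 ] R [ 0.0078 -0.1488  0.032 ]
tip edge [ 0.0021 -0.1444  0.0502] [ 0.00126287 -0.14864413  0.10318024]
```

The tip is about 1.2 mm to +x of the hole centre and within 1 mm in y. I'll correct that and lower it in stages.

```bash
python3 -m jog '0 0 0 -.05 -.12 0 -1;0 0 0 -.05 -.12 .8 -1;0 0 0 -.05 -.12 1.6 -1;0 0 0 -.05 -.12 2.4 -1;0 0 0 -.05 -.12 2.8 -1;0 0 0 -.05 -.12 2.8 -1;0 0 0 -.05 -.12 2.8 -1'
python3 - <<'E'
from h import *
pose()
p,Q=snap("side","s19");cv2.imwrite("pics/s19c.png",cv2.resize(p[220:340,290:430,::-1],None,fx=5,fy=5,interpolation=2))
E
```

```text
time: 33.2
tcp_pos: [0.5889, -0.1069, 0.0733]
eef_rot: [-3.141, -0.0, 1.474]
wrist_force: [-0.3, -0.6, -0.5]
width: 0.0252
t 33.2 disp [-0.001  -0.1487  0.0733] world [ 0.5889 -0.1069  0.0733] rpy [-1.7998e+02 -1.0000e-02  8.4450e+01] w 0.0252 F [-0.3 -0.6 -0.5]
```

View pics/s19c.png

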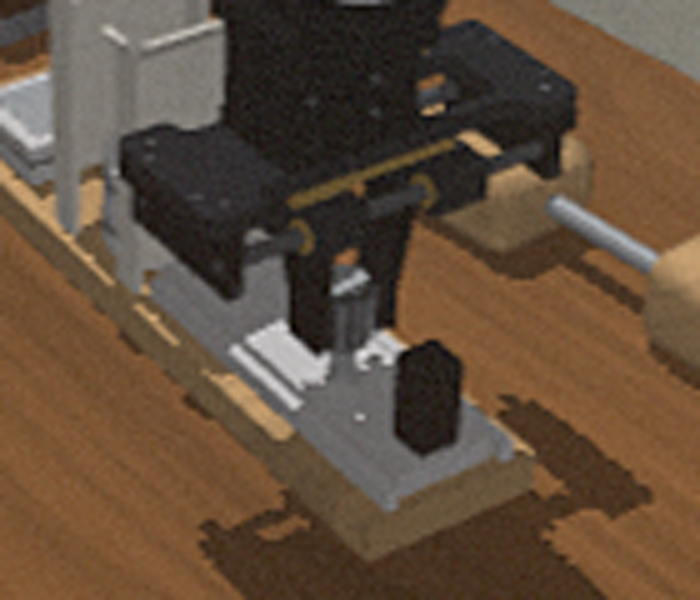

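The tip is inside the slide hole without contact force. I'll continue down.

```bash
python3 -m jog '0 0 0 0 .05 .4 -1;0 0 0 0 .05 .8 -1;0 0 0 0 .05 1.2 -1;0 0 0 0 .05 1.6 -1;0 0 0 0 .05 1.6 -1;0 0 0 0 .05 1.6 -1'; python3 -c "
from h import *
pose()"
```

```text
time: 33.85
tcp_pos: [0.5893, -0.107, 0.0574]
eef_rot: [-3.141, -0.0, 1.474]
wrist_force: [-0.1, 0.2, -1.3]
width: 0.0253
t 33.85 disp [-0.0006 -0.1488  0.0574] world [ 0.5893 -0.107   0.0574] rpy [-179.99   -0.     84.45] w 0.0253 F [-0.1  0.2 -1.3]
```

```bash
python3 -m jog '0 0 0 0 0 .1 -1;0 0 0 0 0 .1 .2;0 0 0 0 0 .1 .2;0 0 0 0 0 .1 .2;0 0 0 0 0 .1 .2;0 0 0 0 0 -4 .2;0 0 0 0 0 -8 .2;0 0 0 -3 0 -12 .6;0 0 0 -6 0 -12 1;0 0 0 -6 0 -12 1;0 0 0 -6 0 -12 1'
python3 - <<'E'
from h import *
pose();p,Q=snap("wrist","w20");D=disp(Q).reshape(-1,3);D=D[np.isfinite(D).all(1)]
m=(np.abs(D[:,0])<.03)&(np.abs(D[:,1]+.15)<.03)&(D[:,2]>.052)&(D[:,2]<.075);print(m.sum(),cv2.minEnclosingCircle(np.float32(D[m,:2])),np.median(D[m,2]))
m=(np.abs(D[:,0])<.03)&(np.abs(D[:,1]+.208)<.03)&(D[:,2]>.070)&(D[:,2]<.085);print("handle",m.sum(),cv2.minAreaRect(np.float32(D[m,:2])),np.median(D[m,2]))
p,Q=snap("side","s20");cv2.imwrite("pics/s20c.png",cv2.resize(p[180:340,220:420,::-1],None,fx=4,fy=3.75))
E
```

```text
time: 34.95
tcp_pos: [0.5831, -0.1673, 0.1775]
eef_rot: [-3.141, -0.0, 1.472]
wrist_force: [0.6, 0.9, -0.3]
width: 0.0762
t 34.95 disp [-0.0009 -0.2094  0.1775] world [ 0.5831 -0.1673  0.1775] rpy [-1.7999e+02 -1.0000e-02  8.4340e+01] w 0.0762 F [ 0.6  0.9 -0.3]
1088 ((-0.0015318886144086719, -0.1490316540002823), 0.013944766484200954) 0.0612730846060254
handle 996 ((0.00024270080029964447, -0.20755118131637573), (0.02169767953455448, 0.02173319272696972), 0.537358820438385) 0.07533741874033992
```

View pics/w20.png

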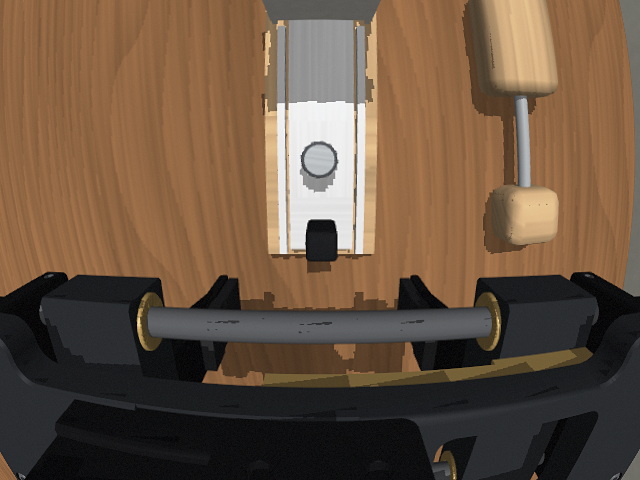

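View pics/s20c.png

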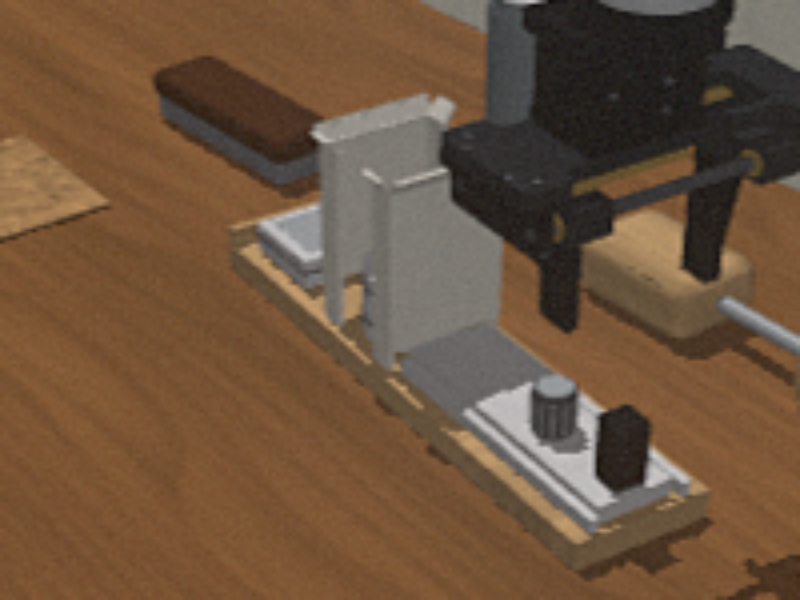

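The screw head sits on the slide: top z ≈ 0.061, centre y' = -0.149, handle at -0.2076. Now the square tin, starting with a look from above.

```bash
python3 -m jog '0 0 0 2 0 -4 1;0 0 0 5 0 -6 1;0 0 0 10 0 -6 1;0 0 0 15 0 -6 1;0 0 0 20 0 -6 1;0 0 0 24 0 -6 1;0 0 0 24 0 -6 1;0 0 0 24 0 -6 1;0 0 0 24 0 -6 1'
python3 - <<'E'
from h import *
pose();p,Q=snap("wrist","w21");D=disp(Q).reshape(-1,3);D=D[np.isfinite(D).all(1)]
m=(np.abs(D[:,0])<.05)&(D[:,1]>.05)&(D[:,1]<.139)&(D[:,2]>.036)&(D[:,2]<.052);print(m.sum(),cv2.minAreaRect(np.float32(D[m,:2])),np.median(D[m,2]))
pose()
E
```

```text
time: 35.95
tcp_pos: [0.6065, 0.0712, 0.237]
eef_rot: [-3.141, 0.001, 1.473]
wrist_force: [0.4, -0.4, 0.5]
width: 0.0872
t 35.95 disp [-0.0007  0.0302  0.237 ] world [0.6065 0.0712 0.237 ] rpy [-1.7995e+02  6.0000e-02  8.4400e+01] w 0.0872 F [ 0.4 -0.4  0.5]
4561 ((-0.003315456211566925, 0.09923583269119263), (0.062366191297769547, 0.06076174974441528), 0.1675352305173874) 0.04270874423734927
t 36.0 disp [-0.0005  0.0297  0.2372] world [0.6067 0.0706 0.2372] rpy [-1.7997e+02  6.0000e-02  8.4340e+01] w 0.0871 F [-0.6 -0.4 -0.3]
```

View pics/w21.png

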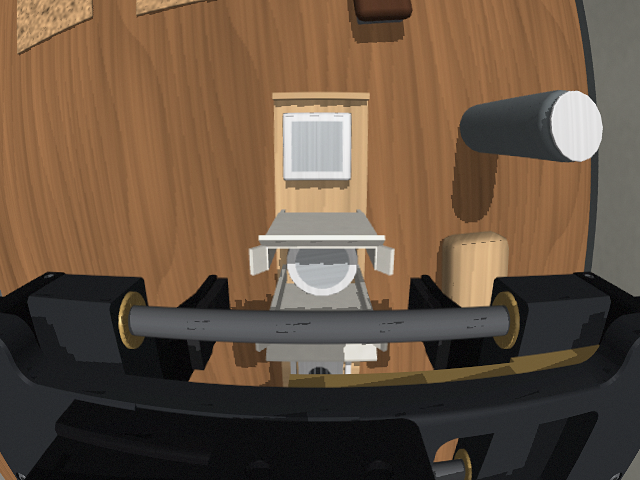

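The square tin lies flat at (318,147), y' = 0.099, square to the dispenser. I'll pick it up.

```bash
python3 -m jog '0 0 0 4 -.27 0 1;0 0 0 6.93 -.27 3 1;0 0 0 6.93 -.27 8 1;0 0 0 6.93 -.27 12 1;0 0 0 6.93 -.27 12 1;0 0 0 6.93 -.27 12 1;0 0 0 6.93 -.27 12 1'
python3 - <<'E'
from h import *
pose();go(dw(-.0033,.099,.05),84.45)
E
```

```text
time: 36.7
tcp_pos: [0.6128, 0.141, 0.1203]
eef_rot: [3.137, -0.002, 1.472]
wrist_force: [-0.7, 0.8, 0.2]
width: 0.0871
t 36.7 disp [-0.0012  0.1004  0.1203] world [0.6128 0.141  0.1203] rpy [ 1.7974e+02 -9.0000e-02  8.4360e+01] w 0.0871 F [-0.7  0.8  0.2]
rz -0.1 shift cm [-0.15 -0.24  7.03]
```

```bash
python3 -m jog '0 0 0 -.1 -.2 3 1;0 0 0 -.1 -.2 5 1;0 0 0 -.1 -.2 7 1;0 0 0 -.1 -.2 7 1;0 0 0 -.1 -.2 7 -1;0 0 0 -.1 -.2 7 -1;0 0 0 -.1 -.2 7 -1;0 0 0 -.1 -.2 7 -1;0 0 0 -.1 -.2 7 -1;0 0 0 -.1 -.2 7 -1;0 0 0 -.1 -.2 7 -1' 25; python3 -m jog '0 0 0 0 0 -3 -1;0 0 0 0 0 -7 -1;0 0 0 0 0 -12 -1;0 0 0 0 0 -14 -1;0 0 0 0 0 -14 -1;0 0 0 0 0 -14 -1'
python3 - <<'E'
from h import *
pose();p,Q=snap("wrist","w22");p2,Q2=snap("side","s22")
q=Q.reshape(-1,3);hsv=cv2.cvtColor(p,cv2.COLOR_RGB2HSV);print(go([.49,.372,.19],84.45))
E
```

```text
time: 37.8
tcp_pos: [0.6097, 0.1407, 0.0487]
eef_rot: [3.14, -0.001, 1.474]
wrist_force: [-1.0, -0.5, 6.3]
width: 0.062
time: 38.4
tcp_pos: [0.6079, 0.1403, 0.1867]
eef_rot: [-3.14, 0.001, 1.474]
wrist_force: [-0.3, -1.0, -1.8]
width: 0.0617
t 38.4 disp [-0.006   0.0992  0.1867] world [0.6079 0.1403 0.1867] rpy [-1.7991e+02  4.0000e-02  8.4450e+01] w 0.0617 F [-0.3 -1.  -1.8]
rz 0.0 shift cm [ 21.95 -13.91  -0.46]
None
```

View pics/w22.png

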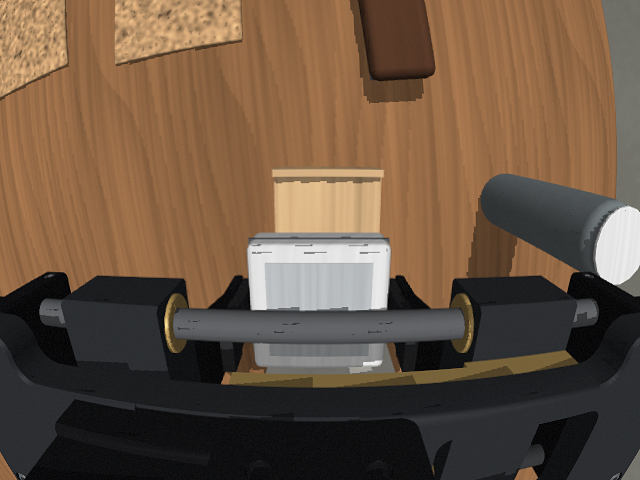

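View pics/s22.png

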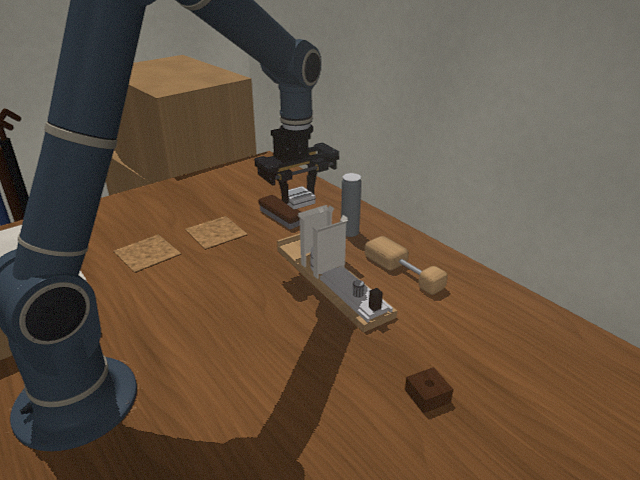

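The tin is held level. I'll move toward mat B, stopping short to look.

```bash
python3 -m jog '0 0 0 3 -3 0 -1;0 0 0 6 -6 0 -1;0 0 0 9 -9 0 -1;0 0 0 12 -12 0 -1;0 0 0 13 -13.9 0 -1;0 0 0 13 -13.9 0 -1;0 0 0 13 -13.9 0 -1;0 0 0 13 -13.9 0 -1'
python3 - <<'E'
from h import *
st=pose();p,Q=snap("wrist","w23")
for u,v in((300,100),(320,150)): print(ray(u,v,.004,st).round(4))
E
```

```text
time: 39.3
tcp_pos: [0.4837, 0.2819, 0.1866]
eef_rot: [-3.141, 0.002, 1.472]
wrist_force: [-0.4, -0.0, -1.5]
width: 0.0622
t 39.3 disp [-0.1433  0.2282  0.1866] world [0.4837 0.2819 0.1866] rpy [-1.7996e+02  9.0000e-02  8.4320e+01] w 0.0622 F [-0.4 -0.  -1.5]
[0.4777 0.3923 0.004 ]
[0.4904 0.3469 0.004 ]
```

View pics/w23.png

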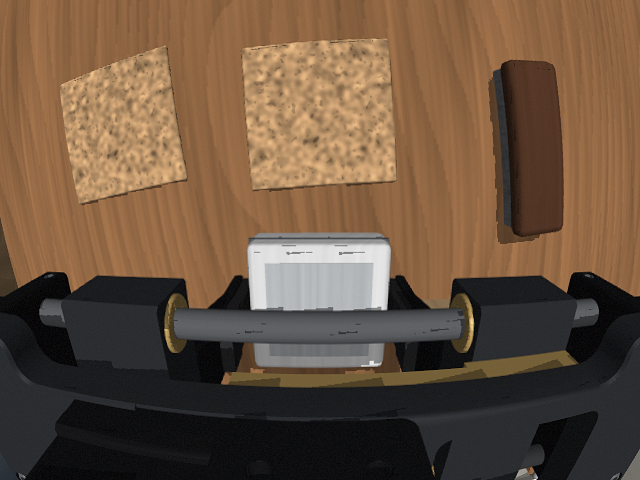

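Mat B has corners (243,47), (387,39), (397,180), (253,190). Mat A is to its left at (123,125). I'll compute both centres.

Run:
```python
from h import *
st=pose()
B=np.array([ray(u,v,.004,st) for u,v in((243,47),(387,39),(397,180),(253,190))]);A=np.array([ray(u,v,.004,st) for u,v in((61,84),(167,46),(186,180),(79,203))])
for X in(B,A): c=X.mean(0);print(c.round(4),"r",np.hypot(*c[:2]).round(3),"sides",[np.linalg.norm(X[i]-X[i-1]).round(3) for i in range(4)])
c=B.mean(0);go([c[0],c[1],.034],84.45)
```

```text
t 39.35 disp [-0.1432  0.2281  0.1868] world [0.4839 0.2819 0.1868] rpy [-1.7997e+02  7.0000e-02  8.4300e+01] w 0.0615 F [ 0.1 -0.1 -2.2]
[0.4941 0.3806 0.004 ] r 0.624 sides [np.float64(0.129), np.float64(0.126), np.float64(0.127), np.float64(0.128)]
[0.3012 0.3968 0.004 ] r 0.498 sides [np.float64(0.127), np.float64(0.126), np.float64(0.128), np.float64(0.126)]
rz -0.2 shift cm [ 9.94  0.04 15.27]
```

```bash
python3 -m jog '0 0 0 4 0 0 -1;0 0 0 8 0 3 -1;0 0 0 9.9 0 7 -1;0 0 0 9.9 0 11 -1;0 0 0 9.9 0 13 -1;0 0 0 9.9 0 13 -1;0 0 0 9.9 0 13 -1'
python3 - <<'E'
from h import *
pose();go([.4941,.3806,.034],84.45)
E
```

```text
time: 40.05
tcp_pos: [0.4936, 0.3814, 0.0577]
eef_rot: [3.141, 0.0, 1.472]
wrist_force: [0.0, 0.9, -1.8]
width: 0.0614
t 40.05 disp [-0.1431  0.3281  0.0577] world [0.4936 0.3814 0.0577] rpy [179.98   0.    84.35] w 0.0614 F [ 0.   0.9 -1.8]
rz -0.1 shift cm [-0.08  0.05  2.37]
```

```bash
python3 -m jog '0 0 0 0 0 1 -1;0 0 0 0 0 2 -1;0 0 0 0 0 2.45 -1;0 0 0 0 0 2.45 -1;0 0 0 0 0 2.45 -1;0 0 0 0 0 2.45 .8;0 0 0 0 0 2.45 .8;0 0 0 0 0 2.45 .8;0 0 0 0 0 2.45 1;0 0 0 0 0 2.45 1;0 0 0 0 0 2.45 1'; python3 -m jog '0 0 0 0 0 -4 1;0 0 0 0 0 -8 1;0 0 0 -4 0 -12 1;0 0 0 -8 0 -16 1;0 0 0 -8 0 -16 1;0 0 0 -8 0 -16 1'
python3 - <<'E'
from h import *
st=pose();p,Q=snap("wrist","w24");q=Q.reshape(-1,3);q=q[np.isfinite(q).all(1)]
m=(np.abs(q[:,0]-.494)<.06)&(np.abs(q[:,1]-.38)<.06)&(q[:,2]>.018);print(m.sum(),cv2.minAreaRect(np.float32(q[m,:2])),np.percentile(q[m,2],[5,50,95]))
p,Q=snap("side","s24");p,Q=snap("scene","c24")
E
```

```text
time: 41.15
tcp_pos: [0.4926, 0.382, 0.0331]
eef_rot: [3.141, -0.0, 1.474]
wrist_force: [0.1, 0.2, 0.1]
width: 0.0862
time: 41.75
tcp_pos: [0.4859, 0.3012, 0.1949]
eef_rot: [3.138, -0.002, 1.471]
wrist_force: [0.1, -0.1, -0.6]
width: 0.0871
t 41.75 disp [-0.143   0.2476  0.1949] world [0.4859 0.3012 0.1949] rpy [ 1.7981e+02 -1.0000e-01  8.4280e+01] w 0.0871 F [ 0.1 -0.1 -0.6]
67247 ((0.49400222301483154, 0.36700698733329773), (0.09400515258312225, 0.11999788880348206), 89.99614715576172) [0.02692988 0.27913956 0.29608093]
```

View pics/w24.png

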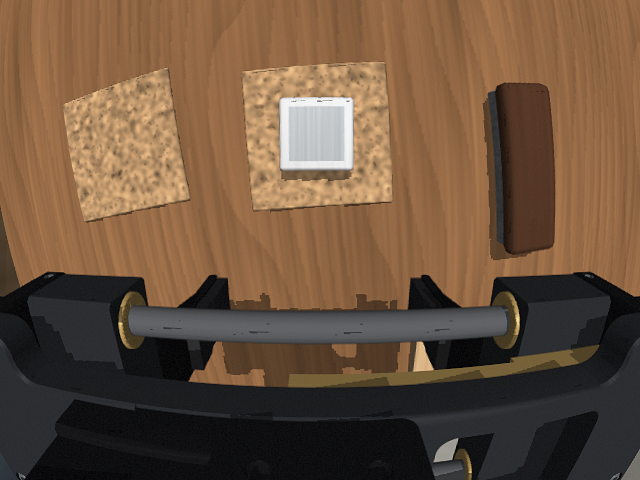

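View pics/s24.png

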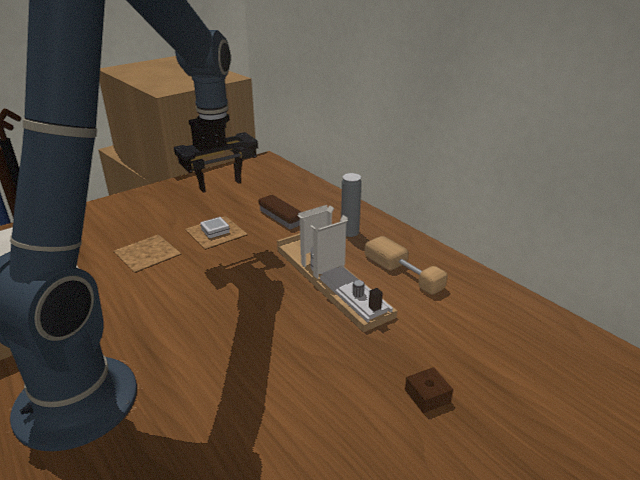

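View pics/c24.png

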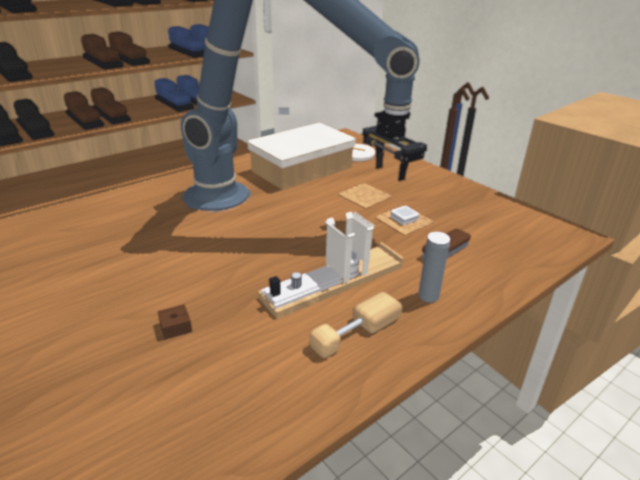

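The square tin (316,133) lies flat, centred on mat B. No other tins are visible anywhere. One last look into the magazine from above.

```bash
python3 -m jog '0 0 0 -4 3 -4 1;0 0 0 -8 6 -6 1;0 0 0 -12 9 -6 1;0 0 0 -16 12 -6 1;0 0 0 -20 14 -6 1;0 0 0 -24 14.3 -6 1;0 0 0 -29 14.3 -6 1;0 0 0 -32.3 14.3 -6 1;0 0 0 -32.3 14.3 -6 1;0 0 0 -32.3 14.3 -6 1;0 0 0 -32.3 14.3 -6 1'
python3 - <<'E'
from h import *
pose();p,Q=snap("wrist","w25");D=disp(Q).reshape(-1,3);D=D[np.isfinite(D).all(1)]
m=(np.abs(D[:,0])<.034)&(np.abs(D[:,1])<.034)&(D[:,2]<.14)&(D[:,2]>.05);S=D[m];print(m.sum(),np.percentile(S[:,2],[5,50,95]).round(4),cv2.minEnclosingCircle(np.float32(S[:,:2])))
A=np.c_[S[:,:2],np.ones(len(S))];k=np.linalg.lstsq(A,S[:,2],rcond=None)[0];print("tilt",k[:2])
E
```

```text
time: 43.0
tcp_pos: [0.5961, -0.0301, 0.2519]
eef_rot: [-3.14, -0.001, 1.478]
wrist_force: [-0.1, 0.4, -0.0]
width: 0.087
t 43.0 disp [-0.0013 -0.0715  0.2519] world [ 0.5961 -0.0301  0.2519] rpy [-1.799e+02 -8.000e-02  8.468e+01] w 0.087 F [-0.1  0.4 -0. ]
4023 [0.0656 0.0669 0.0682] ((0.001181272091343999, -0.0027718371711671352), 0.032209426164627075)
tilt [-7.56957256e-05 -8.93739670e-04]
```

View pics/w25.png

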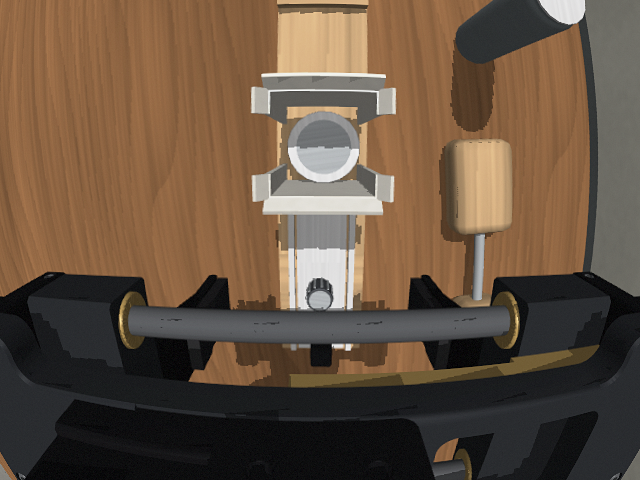

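The stack top reads 0.067 against an expected 0.068, with no tilt, and it is centred within 3 mm. The screw is seated. I'll hold still briefly, then hand in.

```bash
python3 -m jog '0 0 0 0 0 0 1;0 0 0 0 0 0 1;0 0 0 0 0 0 1;0 0 0 0 0 0 1;0 0 0 0 0 0 1' && python3 -c "
from plant import bot
print(bot.close_job())"
```

```text
time: 43.55
tcp_pos: [0.5959, -0.033, 0.2531]
eef_rot: [3.141, -0.0, 1.474]
wrist_force: [0.4, 0.4, -1.0]
width: 0.087
the job is handed in; nothing more can be done
None
```

The job is handed in at 43.6 s of the 208 s allowed, with every step done in order; `close_job()` gives no verdict. I drew the slide back and loaded the square tin and then both round tins. I pushed the square tin out onto the landing and drew the slide back until the holes lined up. I then seated the thumbscrew and put the square tin on the mat farther from the robot's base (0.62 m, against 0.50 m for the other).

**Last checks:**
- **Round tins:** the stack top read z = 0.067 m (0.068 expected for two tins on the floor), flat, and about 3 mm from the mouth's centre.
- **Thumbscrew:** its head sits on the slide, with the top at 0.061 m (0.062 expected).
- **Slide:** the handle was at -0.2076 m, so the slide reads about 0.
- **Square tin:** the picture shows it flat and central on the mat. My numerical fit of it failed because gripper points got into the selection, so this rests on the picture and the release pose, about 2 mm from the mat's centre.
- **Bystanders:** the brush, spray can and shoe tree stand where they were in the final pictures; I did not measure them numerically.

I found only two round tins. A white disc that came into view late was a wide dish beside the storage box, not a tin.

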